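Level the gel-casting stand, set its combs and hang the sign

ROBOT

A 6-joint arm with a two-finger parallel gripper is mounted at the origin on the work surface. World frame = base frame: x ahead of the robot, y to its left, z up, the work surface at z = 0. Lengths are in mm, angles in degrees, forces in N, time in s.
With the tool pointing down it reaches from about 425 to 950 mm from the base axis. Payload 3.5 kg.
Tool frame: the origin (TCP) lies on the centre line of the jaws, within the pads' length; the fingertips stand robot.tips_ahead ahead of it and the grasp point (between the pads) lies 8 mm behind it (robot.tips_ahead is the distance from the TCP to the fingertips, in mm); z points along the fingers, y is the direction in which the jaws open and shut (so a half turn about z gives the same grasp; the last joint's range is limited). The gripper opens to 85 mm and grips with 20 to 120 N. Pads are 22 mm wide; open, the fingers measure 114 mm over their backs; the gripper's body (76 mm by 85 mm) begins 54 mm behind the grasp point. The pads swing forward as they close: fully open they stand 13 mm farther back than shut.
Start: joints at [-73.339, 16.404, 90.338, -0, 73.258, -8.594], TCP at [288.018, -610.452, 242.325] pointing down, gripper open.
Joint ranges: [-158.93, 158.93], [-51.34, 127.21], [12.03, 142.37], [-87.48, 267.48], [13.55, 161.25], [-162.69, 162.69]. Speed limits (degrees/s): [159.86, 159.86, 180, 180, 180, 180].

INTERFACE

Orientations are given as a 3x3 rotation matrix whose columns are the frame's x, y, z axes.
In Python, from plant import robot, eyes gives the robot as it stands.
- The arm moves only by the tool send_rows, never from a script. Its argument "motion" is a list of rows, each a list of 3 entries, a list of its own where there are three numbers: the shift along the tool's x, y, z in m, then the turn, a rotation vector about the tool's x, y, z in rad, then the opening, from 0 (shut) to 1 (fully open). In form: [[[dx, dy, dz], [ax, ay, az], fingers], ...]. A call has 1 to 10 rows; each row is the pose to reach, as a shift and turn from the pose commanded when the call began, along the tool's axes at that moment; what a row does not reach only later rows make up. A row lasts 1/8 s, in which the tool goes at most 62.5 mm and 10.7 degrees, less where a joint would pass 70% of its speed; a pose out of reach is approached as far as the arm can. A call with a gripper value outside its range is refused whole. The fingers move at their own pace and stop on an object; "newtons" is the grip in N (left out, the last holds). Time passes only in rows, so rows that repeat a pose let the fingers close. It gives the time, the measured TCP pose, the force and the opening at its end, in the units of the state.
- robot.state(): the state, without advancing time (a new reading comes with each control period).
- eyes.get_image(name): name is "scene" or "top" or "wrist"; returns the picture (384x512x3 uint8, blue, green, red); there is no depth.
- eyes.camera_model(name): a dict with "fx", "fy", "cx", "cy" (pixels), "R" (3x3) and "t" (3): a world point X has camera coordinates R X + t; the wrist camera has in their place "mount" (4x4, takes a point from camera to tool coordinates, whose origin is the TCP and whose axes are the flange's). Camera axes: x right, y down, z forward; pixel columns grow to the right and rows downward; lengths in mm; the calibration is good to about 2 mm. A picture is of the moment at which its call begins: read the wrist's pose just before it. camera_model takes no time and is no camera call.
- robot.hand_in(): hands the job in, once; it reports no verdict.
Trained networks look in the newest picture that a camera, given by its name, has taken for a name from the list of things; names that differ only in an ending like _2 or _b are one class to them, and where a whole thing is asked for, a point or a joint stands for the part that bears it (a point fixed in the world has none). Each returns a list of dicts, best first, with "score" (0 to 1); they miss things now and then, are a little off and sometimes report something else, mostly with a low value. They report only what shows in the picture. A call takes as long as a camera call. They do not tell look-alikes from the thing itself.
- eyes.spot_in(camera, query): "position" ([x, y, z] in mm, in world coordinates, good to about 4 mm: the middle of the surface that is visible of it).
- eyes.outline_of(camera, query): "region" (384x512 bool, what is visible of it).
- eyes.spot_point(camera, query): "position" ([x, y, z] in mm, in world coordinates, good to about 4 mm: a listed point, or the origin of a listed thing).
The state is a dict: "time_s": time; "joint_positions": joint angles; "qd": joint speeds; "tau": joint torques, N m; "ee_pos": TCP position; "tcp_rot": TCP orientation; "wrist_force": force on the tool from outside, world axes, zero at the start; "ft_torque": the same for the moment, N m; "grip_width": finger opening in mm.
Only numpy, scipy, OpenCV 4.12 (cv2) and the standard library are available. Lean on these libraries where they do the work, as an engineer would, in place of code of your own. Each camera call takes 0.05 s, during which the arm holds its last target.

TASK

Get the gel-casting stand ready for use. First turn its thumbscrew until the hinged tray sits level, with all the combs still in their caddy; then move every comb there is from the caddy to the tray, each slid teeth down, edgewise, into a slot of its own and fully home, leaving the tray level. Only when the combs are all in, hang the folded metal sign astride the middle of the stand's rail to show that it is ready; do not knock over the two glass bottles.

Things in the scene. Friction and masses are not known exactly. Their poses are not given: they have to be found in the camera images.
- stand: bolted-down casting stand: grey base plate 160 mm (its x) by 336 mm (its y), 10 mm thick, turned by up to 0.12; origin on the bench under its centre. Carries the hinged tray (centre at y = +40; hinge line along x at y = +157, z = 32), the thumbscrew (y = -135) on a 56 mm square block 46 mm high, and a steel rail on its far side (x = +120). Left or right of the caddy
- tray (a point): centre of the upper face of the tray floor, 40 mm above the bench when level; z square to the floor (its tilt = how far off level). Tray 134 mm (x) by 232 mm (y). Five slots along x between two rows of white lands, 30 mm high, at x = -58 to -44 and 44 to 58; low side walls (20 mm high, inner faces at x = -62 and 62) close the slot ends. At the start its -y end hangs 3 to 5 degrees low
- slot0 (a point): tray slot 0: point on the tray floor at the middle of the slot (tray y = -92 mm), axes as the tray. Slot 8 mm wide (y), 30 mm deep, mouth rounded (5 mm radius); holds one comb, its plate along x. Fully home, the comb's underside stands on this point
- slot1 (a point): tray slot 1: point on the tray floor at the middle of the slot (tray y = -46 mm), axes as the tray. Slot 8 mm wide (y), 30 mm deep, mouth rounded (5 mm radius); holds one comb, its plate along x. Fully home, the comb's underside stands on this point
- slot2 (a point): tray slot 2: point on the tray floor at the middle of the slot (tray y = 0 mm), axes as the tray. Slot 8 mm wide (y), 30 mm deep, mouth rounded (5 mm radius); holds one comb, its plate along x. Fully home, the comb's underside stands on this point
- slot3 (a point): tray slot 3: point on the tray floor at the middle of the slot (tray y = 46 mm), axes as the tray. Slot 8 mm wide (y), 30 mm deep, mouth rounded (5 mm radius); holds one comb, its plate along x. Fully home, the comb's underside stands on this point
- slot4 (a point): tray slot 4: point on the tray floor at the middle of the slot (tray y = 92 mm), axes as the tray. Slot 8 mm wide (y), 30 mm deep, mouth rounded (5 mm radius); holds one comb, its plate along x. Fully home, the comb's underside stands on this point
- deck (a joint): tilt of the hinged tray in rad: 0 level, negative when the end by the screw hangs low, positive when it is too high
- screw (a joint): thumbscrew angle in rad, range 0 to 5.5, growing when turned clockwise seen from above; each rad clockwise raises the tray's screw end by 0.03 rad of tilt. It stays where it is left (friction about 0.12 N m). Starts between 0.4 and 1.4
- screw_grip (a point): on the thumbscrew's vertical axis at the height to grip it, 83 mm above the bench. The black knob has an upright bar grip across it, 42 mm long, 14 mm thick, reaching from 60 to 90 mm above the bench; the bar lies along this point's x axis, which turns with the knob (along the stand's x at screw angle 0)
- caddy: loose grey comb caddy, 0.9 kg: base 150 mm (its x) by 240 mm (its y), 10 mm thick, with lands and five slots like the tray's (8 mm wide, at y = -92, -46, 0, 46, 92 mm, lands 30 mm high above the 10 mm base). Origin: centre of its underside on the bench. Turned by up to 0.3
- sign: blank folded aluminium sign, about 150 g, a tent standing on its two feet between stand and caddy: 90 mm along its ridge (its y), 65 mm across the feet (x), two 4 mm panels spread 20 degrees each from the vertical. Origin: centre of its underside, z up. On the ridge a grey grip block 36 mm (y) by 14 mm (x), from 73 to 102 mm above the feet
- fold (a point): inside of the sign's fold, 68 mm above its feet (flat, 8 mm wide): this is what rests on the rail. Axes as the sign
- rail (a point): middle of the stand's rail: level steel bar 10 mm thick, its axis 105 mm above the bench, along the stand's y (this point's y), on two posts 150 mm apart. With the sign hung on it the fold lies 5 mm above this point
- bottle_a: clear glass bottle with a blue cap, 72 mm across, 170 mm high, towards the far side of the bench; origin under its centre, z up. Not to be knocked over
- bottle_b: second bottle, as bottle_a. Not to be knocked over
- comb0: white plastic gel comb, about 60 g: plate 116 mm wide (its x), 5 mm thick (its y), 50 mm high, teeth and two end legs below; centred on top a grip block 40 mm wide (x), 14 mm thick (y), from 50 to 82 mm above the underside. Origin: centre of its underside; z up. Starts standing in a caddy slot. 3 to 5 combs, all alike, are present (an absent one reads None)
- comb1: white plastic gel comb, about 60 g: plate 116 mm wide (its x), 5 mm thick (its y), 50 mm high, teeth and two end legs below; centred on top a grip block 40 mm wide (x), 14 mm thick (y), from 50 to 82 mm above the underside. Origin: centre of its underside; z up. Starts standing in a caddy slot. 3 to 5 combs, all alike, are present (an absent one reads None)
- comb2: white plastic gel comb, about 60 g: plate 116 mm wide (its x), 5 mm thick (its y), 50 mm high, teeth and two end legs below; centred on top a grip block 40 mm wide (x), 14 mm thick (y), from 50 to 82 mm above the underside. Origin: centre of its underside; z up. Starts standing in a caddy slot. 3 to 5 combs, all alike, are present (an absent one reads None)
- comb3: white plastic gel comb, about 60 g: plate 116 mm wide (its x), 5 mm thick (its y), 50 mm high, teeth and two end legs below; centred on top a grip block 40 mm wide (x), 14 mm thick (y), from 50 to 82 mm above the underside. Origin: centre of its underside; z up. Starts standing in a caddy slot. 3 to 5 combs, all alike, are present (an absent one reads None)
- comb4: white plastic gel comb, about 60 g: plate 116 mm wide (its x), 5 mm thick (its y), 50 mm high, teeth and two end legs below; centred on top a grip block 40 mm wide (x), 14 mm thick (y), from 50 to 82 mm above the underside. Origin: centre of its underside; z up. Starts standing in a caddy slot. 3 to 5 combs, all alike, are present (an absent one reads None)
Things that resemble listed ones, but are neither listed nor needed, are in the scene too. Leave any orange look-alike of the comb2 alone.

How it is judged (in metres and radians):
On the way, in this order (a step that is already met when the one before it is completed fails the run):
1. the tray is level within 0.02 rad while every comb is still out of it (more than 180 mm from its centre) (angle between tray's own z axis and vertical below 0.02 rad and horizontal distance between each of comb0, comb1, comb2, comb3, comb4 and tray above 0.18 m), for 0.3 s.
2. every comb present is seated in the tray, the tray level, and the sign not yet at the rail (angle between tray's own z axis and vertical below 0.02 rad and distance between fold and rail above 0.06 m and z of comb0 in the frame of tray between -0.004 and 0.005 m and x of comb0 in the frame of tray between -0.008 and 0.008 m and y of comb0 in the frame of tray between -0.1 and 0.1 m and angle between the z axis of each of comb0, comb1, comb2, comb3, comb4 and the z axis of tray, either way round below 0.15 rad and angle between each of comb0, comb1, comb2, comb3, comb4's own z axis and vertical below 0.2 rad and linear speed of each of comb0, comb1, comb2, comb3, comb4 below 0.02 m/s and z of comb1 in the frame of tray between -0.004 and 0.005 m and x of comb1 in the frame of tray between -0.008 and 0.008 m and y of comb1 in the frame of tray between -0.1 and 0.1 m and z of comb2 in the frame of tray between -0.004 and 0.005 m and x of comb2 in the frame of tray between -0.008 and 0.008 m and y of comb2 in the frame of tray between -0.1 and 0.1 m and z of comb3 in the frame of tray between -0.004 and 0.005 m and x of comb3 in the frame of tray between -0.008 and 0.008 m and y of comb3 in the frame of tray between -0.1 and 0.1 m and z of comb4 in the frame of tray between -0.004 and 0.005 m and x of comb4 in the frame of tray between -0.008 and 0.008 m and y of comb4 in the frame of tray between -0.1 and 0.1 m), for 0.3 s.
At the end, for the whole second after the job is handed in: the tray is level within 0.02 rad; every comb that is present stands upright at rest in a slot of the tray, its underside within 5 mm of the tray floor and centred within 8 mm across the tray; the sign hangs astride the rail at rest, its fold on the bar, within 60 mm of the rail's middle (angle between tray's own z axis and vertical below 0.02 rad and x of fold in the frame of rail between -0.012 and 0.012 m and y of fold in the frame of rail between -0.06 and 0.06 m and z of fold in the frame of rail between 0.001 and 0.014 m and angle between sign's own z axis and vertical below 0.35 rad and linear speed of each of sign, comb0, comb1, comb2, comb3, comb4 below 0.02 m/s and z of comb0 in the frame of tray between -0.004 and 0.005 m and x of comb0 in the frame of tray between -0.008 and 0.008 m and y of comb0 in the frame of tray between -0.1 and 0.1 m and angle between the z axis of each of comb0, comb1, comb2, comb3, comb4 and the z axis of tray, either way round below 0.15 rad and angle between each of comb0, comb1, comb2, comb3, comb4's own z axis and vertical below 0.2 rad and z of comb1 in the frame of tray between -0.004 and 0.005 m and x of comb1 in the frame of tray between -0.008 and 0.008 m and y of comb1 in the frame of tray between -0.1 and 0.1 m and z of comb2 in the frame of tray between -0.004 and 0.005 m and x of comb2 in the frame of tray between -0.008 and 0.008 m and y of comb2 in the frame of tray between -0.1 and 0.1 m and z of comb3 in the frame of tray between -0.004 and 0.005 m and x of comb3 in the frame of tray between -0.008 and 0.008 m and y of comb3 in the frame of tray between -0.1 and 0.1 m and z of comb4 in the frame of tray between -0.004 and 0.005 m and x of comb4 in the frame of tray between -0.008 and 0.008 m and y of comb4 in the frame of tray between -0.1 and 0.1 m); the robot touches nothing.
It fails at once if a glass bottle is knocked over (angle between any of bottle_a, bottle_b's own z axis and vertical above 0.6 rad).
Of comb0, comb1, comb2, comb3, comb4 only 3 to 5 are there at a start; the rules pass over those that are not, and their reading is None.
At some moment in a run one of caddy, sign may be knocked a few centimetres aside while the robot is not near it.
It also fails if it takes over 210 s, if anything falls off the work surface, if the arm or the gripper's body presses on something with over 40 N, if the wrist force passes 120 N, or if a joint passes its speed limit or range.

## Working session

There is one attempt and no reset: what is moved stays moved. The work goes in short steps, Python scripts to look and compute and a tool call to move; the robot and the scene stay as the last step left them, time stands still between calls to the robot, and variables do not carry over. Pictures are saved under pics/ and viewed, and the job is handed in when it is done.

Besides the shell and the picture viewer there is one more tool, called after "Request:" as name(argument=value, ...), one argument or row to a line, values as JSON. send_rows: Moves the arm, as the interface text tells. Its arguments: {"type":"object","properties":{"motion":{"type":"array","items":{"type":"array"}},"newtons":{"type":"number"}},"required":["motion"]}

```bash
ls; mkdir -p pics
python3 - <<'E'
from plant import robot, eyes
import cv2
print(robot.state()); print(robot.tips_ahead)
for n in ["scene","top","wrist"]:
    im=eyes.get_image(n); cv2.imwrite(f"pics/a_{n}.png",im); print(n,eyes.camera_model(n))
print(robot.state()['time_s'])
E
```

```text
pics
{'time_s': 0.0, 'joint_positions': array([-7.33381315e+01,  1.64540687e+01,  9.04226166e+01, -7.57901286e-04,
        7.32573041e+01, -8.59178701e+00]), 'qd': array([ 0.017974  ,  0.05369855, -0.03057569, -0.00375222, -0.06358922,
       -0.0787874 ]), 'tau': array([-9.18662372e-04, -4.05987597e+01, -2.92629254e+01, -1.30563885e-04,
        5.79758649e-03, -6.18577488e-06]), 'ee_pos': array([ 287.84298041, -609.85858819,  240.94163317]), 'tcp_rot': array([[ 9.04426411e-01,  4.26629114e-01, -6.82652759e-04],
       [ 4.26629527e-01, -9.04423708e-01,  2.23673527e-03],
       [ 3.36849045e-04, -2.31420227e-03, -9.99997265e-01]]), 'wrist_force': array([ 0.28890188,  0.36155667, -0.19543579]), 'ft_torque': array([-0.0097275 , -0.06227494, -0.01222928]), 'grip_width': 85.30108850741564}
11.0
scene {'fx': 390.22347103604807, 'fy': 390.22347103604807, 'cx': 256.7273866355414, 'cy': 196.51854498215982, 'R': array([[-7.19528046e-01,  6.94463316e-01, -3.05482142e-04],
       [ 5.04039518e-01,  5.21928728e-01, -6.88138480e-01],
       [-4.77727491e-01, -4.95288911e-01, -7.25579313e-01]]), 't': array([ 519.44516686, -188.1483129 , 1747.22656173])}
top {'fx': 406.853126711343, 'fy': 406.853126711343, 'cx': 250.15857619316344, 'cy': 190.50229090802594, 'R': array([[-0.01849103, -0.99982809,  0.00137028],
       [-0.97788079,  0.01779951, -0.20840427],
       [ 0.20834406, -0.00519358, -0.97804181]]), 't': array([-109.81687921,  634.89301355, 1257.29866995])}
wrist {'fx': 267.32451141116513, 'fy': 267.32451141116513, 'cx': 255.71795621400724, 'cy': 191.40204459306213, 'mount': array([[ 1.53018923e-03, -9.50381788e-01, -3.11082168e-01,
         7.95735493e+01],
       [ 9.99998794e-01,  1.53664813e-03,  2.24329772e-04,
         6.49428212e-01],
       [ 2.64824902e-04, -3.11082136e-01,  9.50382994e-01,
        -1.31325364e+02],
       [ 0.00000000e+00,  0.00000000e+00,  0.00000000e+00,
         1.00000000e+00]])}
0.15
```

View pics/a_scene.png

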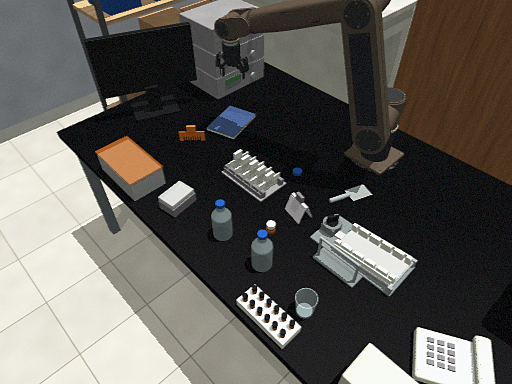

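View pics/a_top.png

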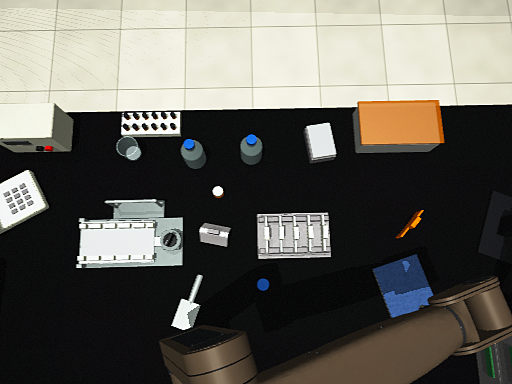

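View pics/a_wrist.png

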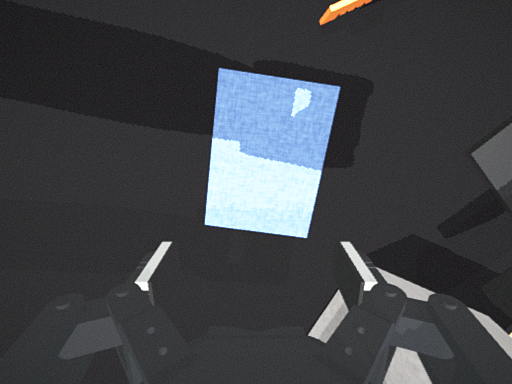

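The top view shows the stand at left around (130,242) with its screw at (171,239), the sign at (214,234), the caddy at (293,235) and the bottles at (193,153) and (251,149). An orange comb look-alike lies at (410,223). Next I'll measure with the networks and enlarged crops.

```bash
cat > h.py <<'E'
from plant import robot, eyes
import numpy as np, cv2
np.set_printoptions(precision=4,suppress=True)
def cam(n, st=None):
    m=eyes.camera_model(n)
    K=np.array([[m['fx'],0,m['cx']],[0,m['fy'],m['cy']],[0,0,1]])
    if n=='wrist':
        st=st or robot.state()
        T=np.eye(4);T[:3,:3]=st['tcp_rot'];T[:3,3]=st['ee_pos']
        M=np.linalg.inv(T@m['mount']); return K,M[:3,:3],M[:3,3]
    return K,np.array(m['R']),np.array(m['t'])
def proj(c,X):
    K,R,t=c; p=(R@np.atleast_2d(X).T).T+t; p=p@K.T; return p[:,:2]/p[:,2:]
def ray(c,u,v,z):
    K,R,t=c; d=R.T@np.linalg.inv(K)@np.array([u,v,1.]); C=-R.T@t
    return C+d*(z-C[2])/d[2]
def shot(n,name,crop=None,scale=2):
    st=robot.state(); im=eyes.get_image(n); c=cam(n,st)
    if crop: 
        x0,y0,x1,y1=crop; o=cv2.resize(im[y0:y1,x0:x1],None,fx=scale,fy=scale,interpolation=cv2.INTER_CUBIC)
    else: o=im
    cv2.imwrite('pics/'+name,o); return im,c,st
def rel(P,Rw,st=None):
    """shift/turn in tool axes from measured pose to world pose"""
    from scipy.spatial.transform import Rotation as Ro
    st=st or robot.state(); R=st['tcp_rot']
    return R.T@(np.array(P)-st['ee_pos'])/1000, Ro.from_matrix(R.T@Rw).as_rotvec()
E
python3 - <<'E'
from h import *
im,c,st=shot('top','b_top1.png',(60,180,360,300),2.6)
for q in ['stand','tray','slot0','slot1','slot2','slot3','slot4','screw_grip','rail','caddy','sign','fold','bottle_a','comb0']:
    try: print(q,[(round(d['score'],2),np.round(d['position'])) for d in eyes.spot_point('top',q)[:7]])
    except Exception as e: print(q,e)
shot('scene','b_sc1.png',(200,130,430,300),3.4)
for q in ['stand','tray','slot0','slot4','screw_grip','rail','caddy','sign','fold','bottle_a','comb0']:
    try: print(q,[(round(d['score'],2),np.round(d['position'])) for d in eyes.spot_point('scene',q)[:7]])
    except Exception as e: print(q,e)
print(robot.state()['time_s'])
E
```

```text
stand [(0.59, array([482., 275.,   3.]))]
tray [(0.6, array([479., 314.,  28.]))]
slot0 [(0.88, array([477., 223.,  24.])), (0.83, array([478., 266.,  24.])), (0.74, array([481., 359.,  33.])), (0.64, array([482., 407.,  39.])), (0.58, array([481., 312.,  29.]))]
slot1 [(0.88, array([477., 223.,  24.])), (0.83, array([478., 266.,  24.])), (0.74, array([481., 359.,  33.])), (0.64, array([482., 407.,  39.])), (0.58, array([481., 312.,  29.]))]
slot2 [(0.88, array([477., 223.,  24.])), (0.83, array([478., 266.,  24.])), (0.74, array([481., 359.,  33.])), (0.64, array([482., 407.,  39.])), (0.58, array([481., 312.,  29.]))]
slot3 [(0.88, array([477., 223.,  24.])), (0.83, array([478., 266.,  24.])), (0.74, array([481., 359.,  33.])), (0.64, array([482., 407.,  39.])), (0.58, array([481., 312.,  29.]))]
slot4 [(0.88, array([477., 223.,  24.])), (0.83, array([478., 266.,  24.])), (0.74, array([481., 359.,  33.])), (0.64, array([482., 407.,  39.])), (0.58, array([481., 312.,  29.]))]
screw_grip [(0.52, array([479., 136.,  84.])), (0.25, array([599., 258., 102.]))]
rail [(0.83, array([598., 
[... 996 characters left out ...]
478., 404.,  40.])), (0.68, array([476., 358.,  34.])), (0.62, array([479., 267.,  30.]))]
screw_grip [(0.51, array([481., 139.,  81.]))]
rail [(0.89, array([600., 252., 106.]))]
caddy [(0.7, array([ 495., -258.,   -1.]))]
sign [(0.76, array([502.,   1.,   1.]))]
fold [(0.95, array([500.,  -3.,  67.])), (0.49, array([ 498., -309.,   12.])), (0.23, array([ 494., -354.,    8.]))]
bottle_a [(0.7, array([765.,  66.,  -1.])), (0.6, array([ 778., -124.,   -1.]))]
comb0 [(0.75, array([ 494., -217.,    8.])), (0.66, array([ 496., -356.,    9.])), (0.64, array([ 488., -266.,   10.])), (0.53, array([ 498., -308.,   12.])), (0.48, array([ 522., -642.,    1.])), (0.47, array([ 496., -173.,   11.]))]
1.5
```

View pics/b_top1.png

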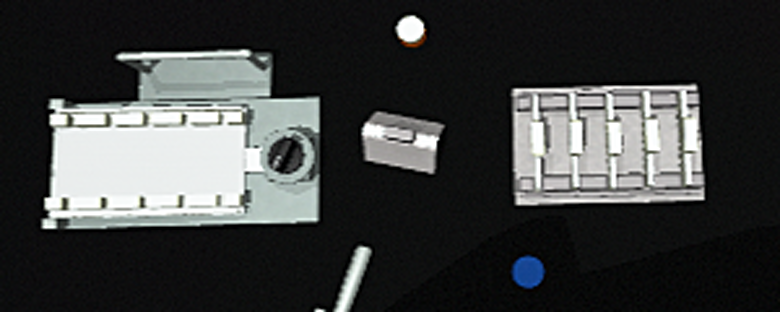

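View pics/b_sc1.png

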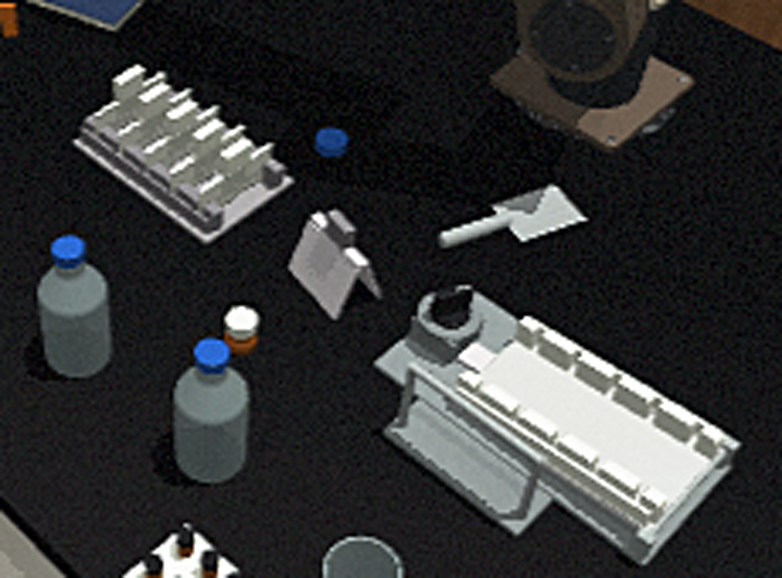

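Five white combs fill the caddy, at blocks (540,138), (577,138), (615,135), (652,135) and (690,137) in the top crop. The look-alikes are the orange comb at top (410,223), which I'll leave, and the sign and lid, which don't fit the description. The screw bar runs about 40° clockwise from stand x, so I'll fly above the screw first and inspect it closely.

```bash
cat >> h.py <<'E'
def down(phi):
    a=np.radians(phi);c,s=np.cos(a),np.sin(a)
    return np.array([[c,s,0],[s,-c,0],[0,0,-1.]])
def go(x,y,z,phi):
    st=robot.state(); d,r=rel([x,y,z],down(phi),st)
    print('t',round(st['time_s'],2),'pos',st['ee_pos'],'-> shift',np.round(d,4),'turn',np.round(r,4), 'rows',max(np.linalg.norm(d)/.0625,np.linalg.norm(r)/np.radians(10.7)))
E
python3 - <<'E'
from h import *
go(460,138,260,140)
E
```

```text
t 1.5 pos [ 288.0287 -610.4464  242.3458] -> shift [ 0.4749 -0.6035 -0.0177] turn [ 0.      0.     -2.0027] rows 12.290435718607752
```

Request:
send_rows(
  motion=[
    [[0.237,-0.302,-0.06],[0,0,-1.0],0.5],
    [[0.237,-0.302,-0.06],[0,0,-1.0],0.5],
    [[0.237,-0.302,-0.06],[0,0,-1.0],0.5],
    [[0.237,-0.302,-0.06],[0,0,-1.0],0.5],
    [[0.237,-0.302,-0.06],[0,0,-1.0],0.5],
    [[0.237,-0.302,-0.06],[0,0,-1.0],0.5],
    [[0.475,-0.603,-0.018],[0,0,-2.0],0.5],
    [[0.475,-0.603,-0.018],[0,0,-2.0],0.5],
    [[0.475,-0.603,-0.018],[0,0,-2.0],0.5],
    [[0.475,-0.603,-0.018],[0,0,-2.0],0.5],
  ],
)

```text
time_s: 2.75
ee_pos: [426.9, -5.0, 275.6]
tcp_rot: [[-0.586, 0.81, 0.002], [0.81, 0.586, -0.001], [-0.002, 0.001, -1.0]]
wrist_force: [1.2, -0.6, -0.8]
grip_width: 42.6
```

Run:
```python
from h import *
go(460,138,260,140)
```

```text
t 2.75 pos [426.919   -4.9904 275.624 ] -> shift [0.0965 0.1106 0.0156] turn [ 0.0011  0.0017 -0.2468] rows 2.361543354585081
```

Request:
send_rows(
  motion=[
    [[0.05,0.055,0.008],[0,0,-0.12],0.5],
    [[0.09,0.1,0.015],[0,0,-0.24],0.5],
    [[0.09,0.1,0.015],[0,0,-0.24],0.5],
    [[0.09,0.1,0.015],[0,0,-0.24],0.5],
    [[0.09,0.1,0.015],[0,0,-0.24],0.5],
  ],
)

```text
time_s: 3.38
ee_pos: [456.0, 123.2, 260.5]
tcp_rot: [[-0.757, 0.654, 0.0], [0.654, 0.757, -0.0], [-0.001, -0.0, -1.0]]
wrist_force: [0.5, -0.7, 0.2]
grip_width: 42.6
```

Run:
```python
from h import *
go(460,138,260,140)
shot('wrist','c_w.png')
for q in ['screw_grip','slot0','tray','stand']:
    print(q,[(round(d['score'],2),np.round(d['position'])) for d in eyes.spot_point('wrist',q)[:7]])
```

```text
t 3.38 pos [455.9835 123.2114 260.4955] -> shift [0.0066 0.0138 0.0005] turn [-0.0001  0.0006 -0.0146] rows 0.2453179418472919
screw_grip [(0.9, array([481., 140.,  86.]))]
slot0 [(0.89, array([481., 360.,  33.])), (0.88, array([482., 265.,  32.])), (0.8, array([481., 405.,  38.])), (0.78, array([479., 223.,  22.])), (0.59, array([480., 314.,  30.]))]
tray [(0.63, array([481., 317.,  30.]))]
stand [(0.64, array([482., 274.,   0.])), (0.56, array([480., 139.,  89.])), (0.19, array([480., 362.,  33.]))]
```

View pics/c_w.png

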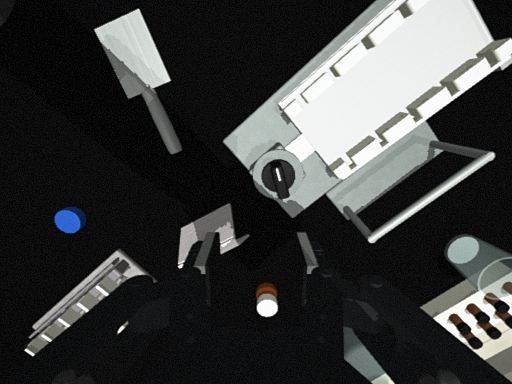

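Run:
```python
import cv2
im=cv2.imread('pics/c_w.png');cv2.imwrite('pics/c_w2.png',cv2.resize(im[130:220,220:340],None,fx=6,fy=6,interpolation=cv2.INTER_CUBIC))
```

```text
(no output)
```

View pics/c_w2.png

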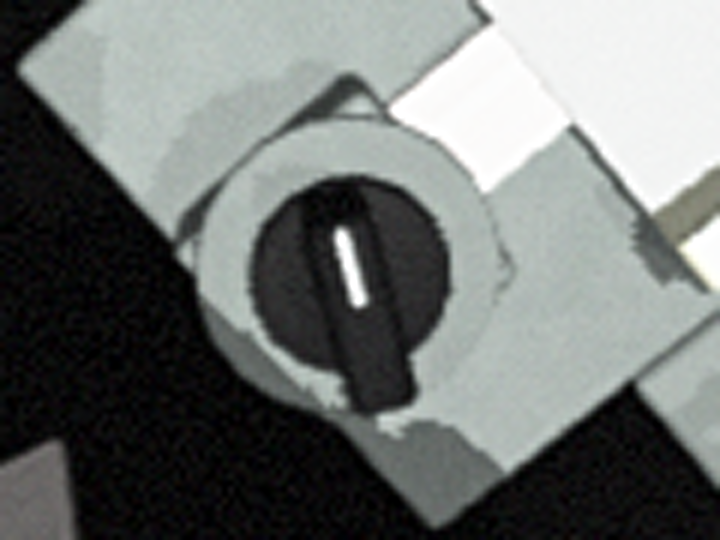

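Run:
```python
from h import *
c=cam('wrist')
for a,b in [((340,230),(360,305)),((332,190),(385,388))]:
    A=ray(c,220+a[0]/6,130+a[1]/6,90);B=ray(c,220+b[0]/6,130+b[1]/6,90)
    print(A,B,(A+B)/2,np.linalg.norm(A-B),np.degrees(np.arctan2(*(B-A)[1::-1])))
# tray edge direction & stand fit from slots: rail post direction
```

```text
[465.0346 147.1599  90.    ] [479.1791 140.6092  90.    ] [472.1068 143.8846  90.    ] 15.587737916945843 -24.84985184909839
[457.9935 150.9604  90.    ] [495.7092 133.5575  90.    ] [476.8514 142.2589  90.    ] 41.537123883107235 -24.769823257031963
```

Run:
```python
from h import *
go(479,141,120,155.2); go(479,141,76,155.2)
```

```text
t 3.62 pos [456.0149 123.4171 260.4649] -> shift [-0.0058  0.0283  0.1405] turn [ 0.0002  0.0004 -0.28  ] rows 2.2946398109260495
t 3.62 pos [456.0149 123.4171 260.4649] -> shift [-0.0058  0.0283  0.1845] turn [ 0.0002  0.0004 -0.28  ] rows 2.9875376061904086
```

Request:
send_rows(
  motion=[
    [[-0.006,0.028,0.05],[0,0,-0.14],0.5],
    [[-0.006,0.028,0.1],[0,0,-0.28],0.5],
    [[-0.006,0.028,0.14],[0,0,-0.28],0.5],
    [[-0.006,0.028,0.14],[0,0,-0.28],0.5],
    [[-0.006,0.028,0.184],[0,0,-0.28],0.5],
    [[-0.006,0.028,0.184],[0,0,-0.28],0.5],
  ],
)

```text
time_s: 4.38
ee_pos: [477.5, 141.3, 75.5]
tcp_rot: [[-0.908, 0.418, -0.004], [0.418, 0.908, -0.0], [0.004, -0.002, -1.0]]
wrist_force: [-1.1, 0.1, 0.1]
grip_width: 42.8
```

Run:
```python
from h import *
go(479,141,76,155.2)
shot('wrist','d_w.png')
```

```text
t 4.38 pos [477.4526 141.3244  75.4816] -> shift [-0.0015  0.0004 -0.0005] turn [-0.0021 -0.0037  0.0015] rows 0.026621716520517816
```

View pics/d_w.png

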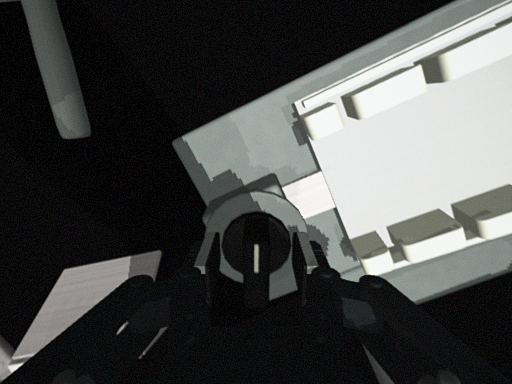

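The bar sits centred between the pads, with its mark at (257,258). I'll close, then turn.

Request:
send_rows(
  motion=[
    [[0,0,0],[0,0,0],0.0],
    [[0,0,0],[0,0,0],0.0],
    [[0,0,0],[0,0,0],0.0],
    [[0,0,0],[0,0,0],0.0],
    [[0,0,0],[0,0,0],0.0],
  ],
  newtons=60,
)

```text
time_s: 5.05
ee_pos: [479.9, 140.4, 79.1]
tcp_rot: [[-0.909, 0.416, 0.002], [0.416, 0.909, -0.003], [-0.003, -0.002, -1.0]]
wrist_force: [-3.8, -5.9, 6.4]
grip_width: 12.8
```

Request:
send_rows(
  motion=[
    [[0,0,0],[0,0,0.15],0.0],
    [[0,0,0],[0,0,0.3],0.0],
    [[0,0,0],[0,0,0.45],0.0],
    [[0,0,0],[0,0,0.6],0.0],
    [[0,0,0],[0,0,0.75],0.0],
    [[0,0,0],[0,0,0.9],0.0],
    [[0,0,0],[0,0,1.05],0.0],
    [[0,0,0],[0,0,1.2],0.0],
    [[0,0,0],[0,0,1.35],0.0],
    [[0,0,0],[0,0,1.5],0.0],
  ],
)

```text
time_s: 6.3
ee_pos: [481.8, 141.1, 79.2]
tcp_rot: [[0.355, 0.935, 0.008], [0.935, -0.355, -0.002], [0.001, 0.008, -1.0]]
wrist_force: [3.6, -3.0, 1.1]
grip_width: 12.5
```

Request:
send_rows(
  motion=[
    [[0,0,0],[0,0,0.15],0.0],
    [[0,0,0],[0,0,0.3],0.0],
    [[0,0,0],[0,0,0.45],0.0],
    [[0,0,0],[0,0,0.6],0.0],
    [[0,0,0],[0,0,0.75],0.0],
    [[0,0,0],[0,0,0.9],0.0],
    [[0,0,0],[0,0,1.05],0.0],
    [[0,0,0],[0,0,1.05],0.0],
    [[0,0,0],[0,0,1.05],0.0],
  ],
)

```text
time_s: 7.42
ee_pos: [482.7, 139.9, 79.2]
tcp_rot: [[0.987, 0.161, 0.01], [0.161, -0.987, -0.004], [0.009, 0.005, -1.0]]
wrist_force: [6.5, -7.1, -1.6]
grip_width: 12.7
```

Run:
```python
from h import *
st=robot.state();print(st['ee_pos'],np.degrees(np.arctan2(st['tcp_rot'][1,0],st['tcp_rot'][0,0])),st['ft_torque'],st['joint_positions'])
shot('wrist','e_w.png')
for i in range(2):
  for cm in ['wrist','scene']:
    eyes.get_image(cm)
    r=[(round(d['score'],2),np.round(d['position'],1)) for d in eyes.spot_point(cm,'slot0')[:7]]
    print(cm,r)
```

```text
[482.733  139.8503  79.2084] 9.278570483679177 [-1.2679 -0.6578 -0.0734] [  4.7061   6.1277 121.1671  -0.3432  52.1447  85.6383]
wrist [(0.83, array([479.1, 264.7,  41.8])), (0.67, array([477.8, 224.2,  37.1]))]
scene [(0.96, array([481.2, 312.3,  34.9])), (0.92, array([480.1, 267.1,  41.3])), (0.89, array([475.6, 360.6,  41. ])), (0.86, array([481.1, 224.6,  38.7])), (0.65, array([480.5, 307.2,  36.3])), (0.61, array([480.8, 405.9,  40.8]))]
wrist [(0.86, array([479.2, 225.2,  34.7])), (0.79, array([481.5, 266.5,  43.5]))]
scene [(0.82, array([481.2, 404.6,  40.6])), (0.81, array([479.4, 264.9,  41.9])), (0.77, array([483.2, 227. ,  42.3])), (0.71, array([477.7, 359. ,  39.3])), (0.55, array([476.1, 311.5,  39.9]))]
```

View pics/e_w.png

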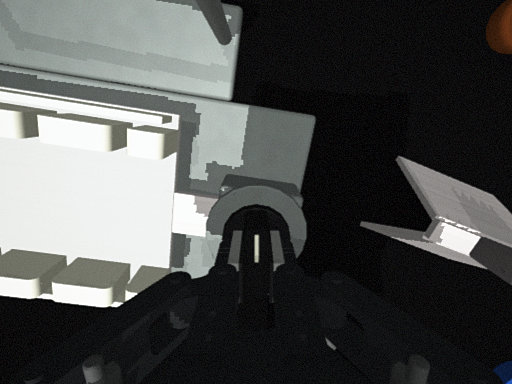

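Request:
send_rows(
  motion=[
    [[0,0,0],[0,0,0],0.4],
    [[0,0,0],[0,0,0],0.4],
    [[0,0,0],[0,0,0],0.4],
    [[0,0,-0.05],[0,0,0],0.4],
    [[0,0,-0.1],[0,0,0],0.4],
    [[0,-0.02,-0.16],[0,0,0],0.4],
    [[0,-0.06,-0.22],[0,0,0],0.4],
    [[0,-0.06,-0.26],[0,0,0],0.4],
    [[0,-0.06,-0.26],[0,0,0],0.4],
  ],
)

```text
time_s: 9.0
ee_pos: [470.5, 202.2, 342.0]
tcp_rot: [[0.987, 0.162, 0.01], [0.162, -0.987, 0.002], [0.01, -0.001, -1.0]]
wrist_force: [-0.2, 0.2, -0.9]
grip_width: 34.3
```

Run:
```python
from h import *
import math
print(robot.state()['ee_pos'])
acc={i:[] for i in range(5)};Y=[224,270,316,362,408]
for k in range(7):
  for cm in ['scene','top','wrist']:
    eyes.get_image(cm)
    for d in eyes.spot_point(cm,'slot0'):
        p=np.array(d['position']); i=int(np.argmin(abs(p[1]-np.array(Y))))
        if d['score']>.5: acc[i].append(p)
M=[]
for i in acc: print(i,len(acc[i]),np.median(acc[i],0),np.std(acc[i],0)); M+= [(p,(i-2)*46) for p in acc[i]]
P=np.array([m[0] for m in M]);s=np.array([m[1] for m in M])
ok=(abs(P[:,2]-40)<9)
print('tilt',np.polyfit(s[ok],P[ok,2],1),'xfit',np.polyfit(s,P[:,0],1),'yfit',np.polyfit(s,P[:,1],1))
shot('wrist','f_w.png'); shot('top','f_top.png',(60,180,360,300),2.6)
print(robot.state()['time_s'])
```

```text
[470.4994 202.2178 341.9642]
0 23 [478.1 223.1  37.4] [  6.4172 116.9278   9.5427]
1 21 [479.7 267.7  40.9] [1.9622 2.388  9.3019]
2 21 [479.9 313.5  38.7] [2.411  2.275  1.8238]
3 21 [478.4 361.1  39.1] [2.276  1.6035 1.9687]
4 19 [480.8 407.2  40.9] [1.77   2.6116 1.0488]
tilt [ 0.0083 39.3769] xfit [ -0.0014 480.0797] yfit [  1.1499 307.8082]
11.2
```

View pics/f_w.png

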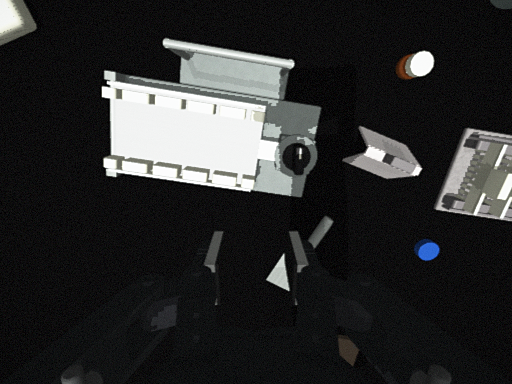

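View pics/f_top.png

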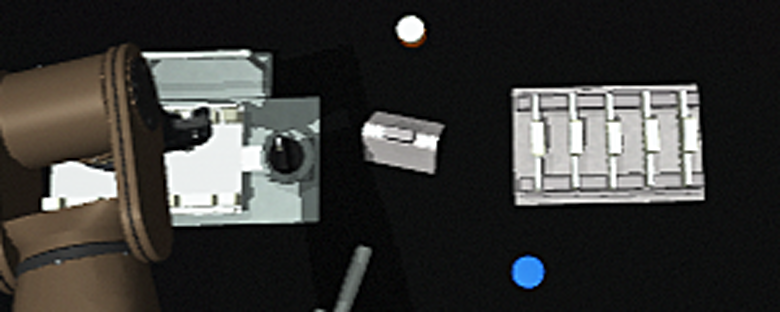

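Run:
```python
from h import *
go(478,240,100,0);go(478,240,60,0)
```

```text
t 11.2 pos [469.0889 200.9242 336.2377] -> shift [ 0.0151 -0.0371  0.2362] turn [-0.      0.      0.1607] rows 3.8338139853433644
t 11.2 pos [469.0889 200.9242 336.2377] -> shift [ 0.0151 -0.0371  0.2762] turn [-0.      0.      0.1607] rows 4.466080763945893
```

Request:
send_rows(
  motion=[
    [[0.015,-0.037,0.06],[0,0,0.16],0.0],
    [[0.015,-0.037,0.12],[0,0,0.16],0.0],
    [[0.015,-0.037,0.18],[0,0,0.16],0.0],
    [[0.015,-0.037,0.236],[0,0,0.16],0.0],
    [[0.015,-0.037,0.26],[0,0,0.16],0.0],
    [[0.015,-0.037,0.276],[0,0,0.16],0.0],
    [[0.015,-0.037,0.276],[0,0,0.16],0.0],
    [[0.015,-0.037,0.276],[0,0,0.16],0.0],
  ],
)

```text
time_s: 12.2
ee_pos: [479.3, 240.2, 61.9]
tcp_rot: [[1.0, 0.001, 0.003], [0.001, -1.0, 0.001], [0.003, -0.001, -1.0]]
wrist_force: [-0.5, 0.1, -0.1]
grip_width: -0.0
```

Request:
send_rows(
  motion=[
    [[0,0,0.002],[0,0,0],0.0],
    [[0,0,0.004],[0,0,0],0.0],
    [[0,0,0.006],[0,0,0],0.0],
    [[0,0,0.008],[0,0,0],0.0],
    [[0,0,0.01],[0,0,0],0.0],
    [[0,0,0.01],[0,0,0],0.0],
  ],
)

```text
time_s: 12.95
ee_pos: [477.9, 239.8, 50.1]
tcp_rot: [[1.0, 0.001, -0.0], [0.001, -1.0, -0.0], [-0.0, 0.0, -1.0]]
wrist_force: [-0.7, 0.6, -0.5]
grip_width: 0.1
```

Request:
send_rows(
  motion=[
    [[0,0,0.001],[0,0,0],0.0],
    [[0,0,0.001],[0,0,0],0.0],
    [[0,0,0.002],[0,0,0],0.0],
    [[0,0,0.002],[0,0,0],0.0],
    [[0,0,0.003],[0,0,0],0.0],
    [[0,0,0.003],[0,0,0],0.0],
  ],
)

```text
time_s: 13.7
ee_pos: [478.1, 239.9, 49.7]
tcp_rot: [[1.0, 0.001, -0.002], [0.001, -1.0, -0.001], [-0.002, 0.001, -1.0]]
wrist_force: [-7.3, -2.2, 16.9]
grip_width: -0.0
```

Request:
send_rows(
  motion=[
    [[0,0,-0.02],[0,0,0],0.0],
    [[0,-0.05,-0.02],[0,0,0],0.0],
    [[0,-0.11,-0.02],[0,0,0],0.0],
    [[0,-0.16,-0.02],[0,0,0],0.0],
    [[0,-0.16,-0.02],[0,0,0],0.0],
    [[0,-0.16,-0.006],[0,0,0],0.0],
    [[0,-0.16,-0.006],[0,0,0],0.0],
    [[0,-0.16,-0.005],[0,0,0],0.0],
    [[0,-0.16,-0.004],[0,0,0],0.0],
    [[0,-0.16,-0.003],[0,0,0],0.0],
  ],
)

```text
time_s: 14.95
ee_pos: [477.9, 399.1, 50.9]
tcp_rot: [[1.0, 0.001, -0.001], [0.001, -1.0, -0.001], [-0.001, 0.001, -1.0]]
wrist_force: [-3.6, -3.2, 7.5]
grip_width: -0.1
```

Request:
send_rows(
  motion=[
    [[0,0,0.0005],[0,0,0],0.0],
    [[0,0,0.001],[0,0,0],0.0],
    [[0,0,0.0015],[0,0,0],0.0],
    [[0,0,0.002],[0,0,0],0.0],
    [[0,0,0.0025],[0,0,0],0.0],
    [[0,0,0.0025],[0,0,0],0.0],
  ],
)

```text
time_s: 15.7
ee_pos: [477.9, 399.2, 50.8]
tcp_rot: [[1.0, 0.001, -0.002], [0.001, -1.0, -0.003], [-0.002, 0.003, -1.0]]
wrist_force: [-5.3, -6.3, 14.5]
grip_width: 0.3
```

The touch probe gives 49.7 at y=240 and 50.8 at y=399. The tray is level to about 0.007 rad, which agrees with vision. Next I'll look at the tray slots precisely from above.

Request:
send_rows(
  motion=[
    [[0,0,-0.03],[0,0,0],0.3],
    [[-0.03,0.03,-0.09],[0,0,0],0.3],
    [[-0.06,0.06,-0.13],[0,0,0],0.3],
    [[-0.08,0.085,-0.16],[0,0,0],0.3],
    [[-0.08,0.085,-0.16],[0,0,0],0.3],
    [[-0.08,0.085,-0.16],[0,0,0],0.3],
    [[-0.08,0.085,-0.16],[0,0,0],0.3],
  ],
)

```text
time_s: 16.58
ee_pos: [397.7, 314.8, 206.0]
tcp_rot: [[1.0, 0.001, -0.003], [0.001, -1.0, -0.001], [-0.003, 0.001, -1.0]]
wrist_force: [0.1, -0.5, -0.4]
grip_width: 25.9
```

Run:
```python
from h import *
im,c,st=shot('wrist','g_w.png'); print(st['ee_pos'],st['time_s'])
import pickle; pickle.dump((im,c),open('g.pkl','wb'))
cv2.imwrite('pics/g_w2.png',cv2.resize(im[0:260,100:430],None,fx=2.3,fy=2.3,interpolation=cv2.INTER_CUBIC))
```

```text
[397.685  314.8455 205.9622] 16.575
```

View pics/g_w2.png

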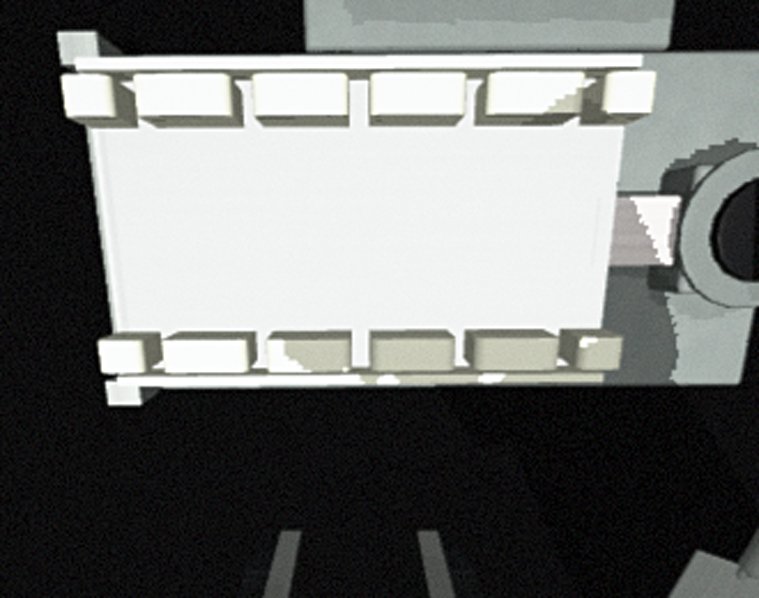

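Run:
```python
from h import *
import pickle
im,c=pickle.load(open('g.pkl','rb'))
s=2.3
top=[126,241.5,359.5,477,594];bot=[155,260,360,460.5,565.5]
T=np.array([ray(c,100+x/s,95/s,68) for x in top]);B=np.array([ray(c,100+x/s,355/s,68) for x in bot])
print(T);print(B);print((T+B)/2,np.degrees(np.arctan2(-(T-B)[:,0]*0+(T-B)[:,1],(T-B)[:,0])))
# x edges at z=70: lands outer/inner: rows y 73,115 /332,370
for y in (73,115,332,370): print(ray(c,100+360/s,y/s,70))
K=np.polyfit([92,46,0,-46,-92],((T+B)/2)[:,1],1);print(K,np.polyfit([92,46,0,-46,-92],T[:,0],1),np.polyfit([92,46,0,-46,-92],B[:,0],1))
```

```text
[[530.1106 404.457   68.    ]
 [530.2307 359.5837  68.    ]
 [530.3534 313.719   68.    ]
 [530.4756 268.0285  68.    ]
 [530.5974 222.5125  68.    ]]
[[428.3648 403.4875  68.    ]
 [428.4659 357.2433  68.    ]
 [428.5622 313.1819  68.    ]
 [428.659  268.8815  68.    ]
 [428.7602 222.5772  68.    ]]
[[479.2377 403.9723  68.    ]
 [479.3483 358.4135  68.    ]
 [479.4578 313.4505  68.    ]
 [479.5673 268.455   68.    ]
 [479.6788 222.5449  68.    ]] [ 0.5459  1.3175  0.3023 -0.48   -0.0364]
[537.4312 313.5567  70.    ]
[523.0453 313.5083  70.    ]
[438.9422 313.2252  70.    ]
[422.2699 313.1691  70.    ]
[  0.9844 313.3672] [ -0.0026 530.3536] [ -0.0021 428.5624]
```

Request:
send_rows(
  motion=[
    [[0.04,0.05,-0.03],[0,0,0],0.3],
    [[0.06,0.11,-0.03],[0,0,0],0.3],
    [[0.07,0.17,-0.03],[0,0,0],0.3],
    [[0.07,0.23,-0.03],[0,0,0],0.3],
    [[0.07,0.29,-0.03],[0,0,0],0.3],
    [[0.07,0.35,-0.03],[0,0,0],0.3],
    [[0.06,0.41,-0.03],[0,0,0],0.3],
    [[0.04,0.465,-0.03],[0,0,0],0.3],
    [[0.02,0.52,-0.03],[0,0,0],0.3],
    [[0.02,0.575,-0.03],[0,0,0],0.3],
  ],
)

```text
time_s: 17.88
ee_pos: [417.4, -261.8, 236.5]
tcp_rot: [[1.0, -0.0, -0.001], [-0.0, -1.0, 0.002], [-0.001, -0.002, -1.0]]
wrist_force: [1.1, -0.5, -1.1]
grip_width: 25.5
```

Request:
send_rows(
  motion=[
    [[0,0,0],[0,0,0],0.3],
    [[0,0,0],[0,0,0],0.3],
  ],
)

```text
time_s: 18.12
ee_pos: [418.3, -259.8, 236.4]
tcp_rot: [[1.0, 0.0, -0.002], [0.0, -1.0, 0.002], [-0.002, -0.002, -1.0]]
wrist_force: [-0.4, -0.5, 0.7]
grip_width: 25.1
```

Run:
```python
from h import *
im,c,st=shot('wrist','h_w.png'); print(st['ee_pos'],st['time_s'],st['qd'])
import pickle; pickle.dump((im,c),open('h.pkl','wb'))
for q in ['comb0','caddy']: print([(round(d['score'],2),np.round(d['position'],1)) for d in eyes.spot_point('wrist',q)])
cv2.imwrite('pics/h_w2.png',cv2.resize(im[0:260,100:430],None,fx=2.3,fy=2.3,interpolation=cv2.INTER_CUBIC))
```

```text
[ 418.283  -259.8397  236.4261] 18.125 [ 1.4363 -1.3446  0.6968  0.0129 -0.0847 -0.118 ]
[(0.93, array([ 492.7, -306.5,    7.5])), (0.9, array([ 489.7, -261.1,    8.5])), (0.76, array([ 492.6, -165.3,   10.1])), (0.69, array([499.4,  -3.9,  68.8])), (0.63, array([ 491. , -354.7,   11.7])), (0.62, array([ 493.1, -217.4,   11.4]))]
[(0.86, array([ 495.6, -262. ,   -0.2]))]
```

View pics/h_w2.png

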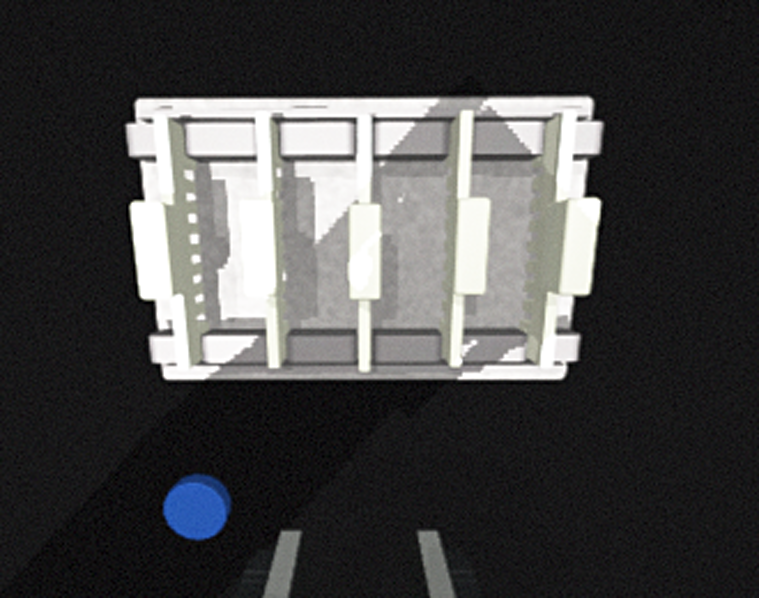

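Run:
```python
from h import *
import pickle
im,c=pickle.load(open('h.pkl','rb'))
s=2.3
for x,y in [(149.5,250),(259,247),(366,251),(473.5,246),(582,247)]: print(ray(c,100+x/s,y/s,92))
# block x-extents of middle block
print(ray(c,100+366/s,204/s,92),ray(c,100+366/s,298/s,92))
# plate ends z=60 mid comb
print(ray(c,100+365/s,115/s,60),ray(c,100+365/s,370/s,60))
print(ray(c,100+265/s,113/s,60),ray(c,100+274/s,367/s,60))
print(ray(c,100+467/s,111/s,60),ray(c,100+455/s,366/s,60))
```

```text
[ 493.1898 -170.6739   92.    ]
[ 494.5093 -217.6831   92.    ]
[ 492.9643 -263.4679   92.    ]
[ 495.0977 -309.387    92.    ]
[ 494.7814 -355.7566   92.    ]
[ 511.7853 -263.3563   92.    ] [ 473.2624 -263.5848   92.    ]
[ 550.65   -262.9908   60.    ] [ 434.5883 -263.6203   60.    ]
[ 551.3847 -218.1571   60.    ] [ 436.02   -217.4748   60.    ]
[ 552.3258 -308.6351   60.    ] [ 436.754  -309.1843   60.    ]
```

All five combs measure consistently: the plate is 116 mm wide, the pitch is 46 mm and yaw is about 0. I'll take comb A at y≈-171 first.

Run:
```python
from h import *
go(493,-170.7,150,0);go(493,-170.7,76,0)
```

```text
t 18.27 pos [ 418.6264 -258.9276  237.1961] -> shift [ 0.0747 -0.0879  0.0872] turn [-0.0009  0.0007  0.0027] rows 2.314126893437067
t 18.27 pos [ 418.6264 -258.9276  237.1961] -> shift [ 0.0747 -0.0879  0.1612] turn [-0.0009  0.0007  0.0027] rows 3.171864405051159
```

Request:
send_rows(
  motion=[
    [[0.037,-0.044,0.044],[0,0,0],0.4],
    [[0.074,-0.088,0.087],[0,0,0],0.4],
    [[0.074,-0.088,0.087],[0,0,0],0.4],
    [[0.074,-0.088,0.087],[0,0,0],0.4],
    [[0.074,-0.088,0.087],[0,0,0],0.4],
  ],
)

```text
time_s: 18.9
ee_pos: [492.8, -173.0, 152.3]
tcp_rot: [[1.0, 0.001, 0.002], [0.001, -1.0, -0.002], [0.002, 0.002, -1.0]]
wrist_force: [-0.2, -0.7, 0.6]
grip_width: 34.2
```

Run:
```python
from h import *
go(493,-170.7,76,0); shot('wrist','i_w.png')
```

```text
t 18.9 pos [ 492.7937 -172.9729  152.2923] -> shift [ 0.0001 -0.0024  0.0763] turn [ 0.0018 -0.0021  0.0008] rows 1.2212221101098708
```

View pics/i_w.png

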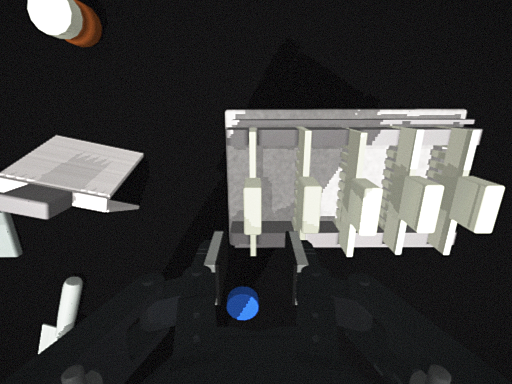

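The jaws straddle block A, which sits at (252,205). I'll descend and grip.

Request:
send_rows(
  motion=[
    [[0,-0.002,0.04],[0,0,0],0.4],
    [[0,-0.002,0.076],[0,0,0],0.4],
    [[0,-0.002,0.076],[0,0,0],0.4],
    [[0,-0.002,0.076],[0,0,0],0.4],
    [[0,-0.002,0.076],[0,0,0],0.0],
    [[0,-0.002,0.076],[0,0,0],0.0],
    [[0,-0.002,0.076],[0,0,0],0.0],
    [[0,-0.002,0.076],[0,0,0],0.0],
  ],
  newtons=40,
)

```text
time_s: 19.95
ee_pos: [493.7, -171.0, 77.1]
tcp_rot: [[1.0, 0.001, 0.003], [0.001, -1.0, -0.002], [0.003, 0.002, -1.0]]
wrist_force: [-1.3, 0.2, 7.2]
grip_width: 13.4
```

Request:
send_rows(
  motion=[
    [[0,0,-0.005],[0,0,0],0.0],
    [[0,0,-0.025],[0,0,0],0.0],
    [[0,0,-0.07],[0,0,0],0.0],
    [[0,0,-0.13],[0,0,0],0.0],
    [[0,0,-0.13],[0,0,0],0.0],
  ],
)

```text
time_s: 20.58
ee_pos: [495.2, -171.7, 211.1]
tcp_rot: [[1.0, 0.001, 0.011], [0.001, -1.0, -0.006], [0.011, 0.006, -1.0]]
wrist_force: [-0.5, 0.5, -0.9]
grip_width: 13.2
```

Run:
```python
from h import *
go(480,222.3,206,0); shot('wrist','j_w.png')
```

```text
t 20.57 pos [ 495.2417 -171.7199  211.1466] -> shift [-0.0148 -0.3941  0.0025] turn [ 0.0063 -0.0106  0.0011] rows 6.309570423126558
```

View pics/j_w.png

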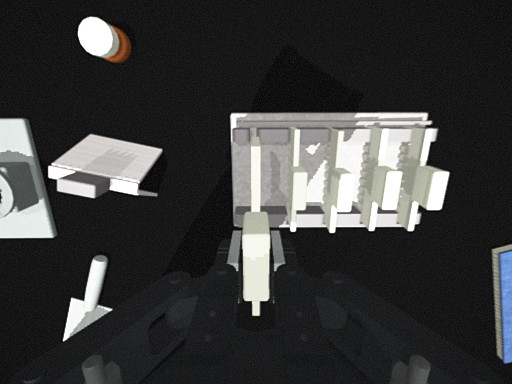

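Request:
send_rows(
  motion=[
    [[0,-0.06,0.0],[0,0,0],0.0],
    [[-0.005,-0.12,0],[0,0,0],0.0],
    [[-0.01,-0.18,0],[0,0,0],0.0],
    [[-0.014,-0.24,0],[0,0,0],0.0],
    [[-0.014,-0.3,0],[0,0,0],0.0],
    [[-0.014,-0.35,0],[0,0,0],0.0],
    [[-0.014,-0.394,0.02],[0,0,0],0.0],
    [[-0.014,-0.394,0.04],[0,0,0],0.0],
    [[-0.014,-0.394,0.04],[0,0,0],0.0],
    [[-0.014,-0.394,0.04],[0,0,0],0.0],
  ],
)

```text
time_s: 21.88
ee_pos: [477.7, 223.4, 164.2]
tcp_rot: [[1.0, 0.0, -0.001], [0.0, -1.0, -0.0], [-0.001, 0.0, -1.0]]
wrist_force: [0.9, -0.5, -0.3]
grip_width: 13.3
```

Run:
```python
from h import *
go(480.5,222.3,150,0); im,c,st=shot('wrist','k_w.png'); print(st['qd'])
```

```text
t 21.88 pos [477.6644 223.4122 164.1995] -> shift [0.0029 0.0011 0.0142] turn [0.0004 0.0013 0.0003] rows 0.23236028396020816
[-0.4023 -0.9891 -1.168   0.0548 -0.0419  0.0199]
```

View pics/k_w.png

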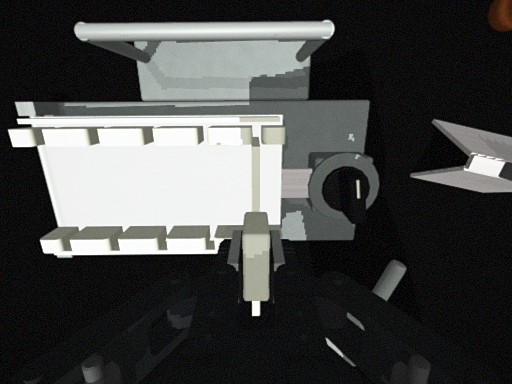

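Request:
send_rows(
  motion=[
    [[0.002,0.001,0.02],[0,0,0],0.0],
    [[0.002,0.001,0.028],[0,0,0],0.0],
    [[0.002,0.001,0.036],[0,0,0],0.0],
    [[0.002,0.001,0.044],[0,0,0],0.0],
    [[0.002,0.001,0.044],[0,0,0],0.0],
  ],
)

```text
time_s: 22.55
ee_pos: [479.6, 222.7, 120.1]
tcp_rot: [[1.0, 0.001, -0.001], [0.001, -1.0, -0.0], [-0.001, 0.0, -1.0]]
wrist_force: [-0.4, -0.0, 0.1]
grip_width: 13.2
```

Run:
```python
from h import *
go(480.5,222.3,106,0)
```

```text
t 22.55 pos [479.5537 222.7304 120.1003] -> shift [0.001  0.0004 0.0141] turn [0.0003 0.0013 0.0008] rows 0.22621715129710193
```

Request:
send_rows(
  motion=[
    [[0.001,0,0.005],[0,0,0],0.0],
    [[0.001,0,0.009],[0,0,0],0.0],
    [[0.001,0,0.013],[0,0,0],0.0],
    [[0.001,0,0.0155],[0,0,0],0.0],
    [[0.001,0,0.017],[0,0,0],0.0],
    [[0.001,0,0.017],[0,0,0],0.0],
  ],
)

```text
time_s: 23.3
ee_pos: [481.1, 223.1, 105.8]
tcp_rot: [[1.0, 0.001, -0.001], [0.001, -1.0, -0.0], [-0.001, 0.0, -1.0]]
wrist_force: [-4.7, -1.1, 9.7]
grip_width: 13.1
```

Contact came at 105.8, where the floor should be. I'll release and return for comb B.

Request:
send_rows(
  motion=[
    [[0,0,-0.002],[0,0,0],0.4],
    [[0,0,-0.002],[0,0,0],0.4],
    [[0,0,-0.002],[0,0,0],0.4],
    [[0,0,-0.04],[0,0,0],0.4],
    [[0,0,-0.09],[0,0,0],0.4],
    [[0,0.06,-0.1],[0,0,0],0.4],
    [[0,0.12,-0.1],[0,0,0],0.4],
    [[0,0.18,-0.1],[0,0,0],0.4],
    [[0,0.24,-0.1],[0,0,0],0.4],
    [[0,0.3,-0.1],[0,0,0],0.4],
  ],
)

```text
time_s: 24.55
ee_pos: [480.9, -79.0, 203.7]
tcp_rot: [[1.0, 0.001, 0.001], [0.001, -1.0, -0.0], [0.001, 0.0, -1.0]]
wrist_force: [1.2, 0.1, 0.3]
grip_width: 34.0
```

Run:
```python
from h import *
go(493,-217.2,150,0); shot('wrist','l_w.png');shot('top','l_t.png',(60,180,360,300),2.6)
```

```text
t 24.55 pos [480.8981 -79.0077 203.6936] -> shift [0.012  0.1382 0.0537] turn [ 0.     -0.0005  0.0008] rows 2.379999604227986
```

View pics/l_t.png

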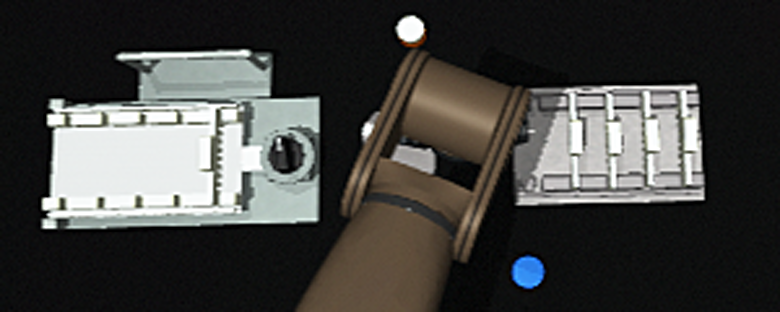

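Comb A stands in slot 0 (block at (205,152) in the crop) and the caddy is unmoved.

Request:
send_rows(
  motion=[
    [[0.006,0.06,0.02],[0,0,0],0.4],
    [[0.012,0.12,0.04],[0,0,0],0.4],
    [[0.012,0.139,0.053],[0,0,0],0.4],
    [[0.012,0.139,0.053],[0,0,0],0.4],
    [[0.012,0.139,0.053],[0,0,0],0.4],
  ],
)

```text
time_s: 25.28
ee_pos: [493.5, -214.8, 150.8]
tcp_rot: [[1.0, 0.002, -0.0], [0.002, -1.0, 0.001], [-0.0, -0.001, -1.0]]
wrist_force: [-0.3, 0.4, -0.8]
grip_width: 34.2
```

Run:
```python
from h import *
go(493.5,-217.2,76,0); shot('wrist','m_w.png')
```

```text
t 25.27 pos [ 493.4638 -214.8028  150.8178] -> shift [0.     0.0025 0.0748] turn [-0.0007  0.0001  0.0019] rows 1.1976998762331796
```

View pics/m_w.png

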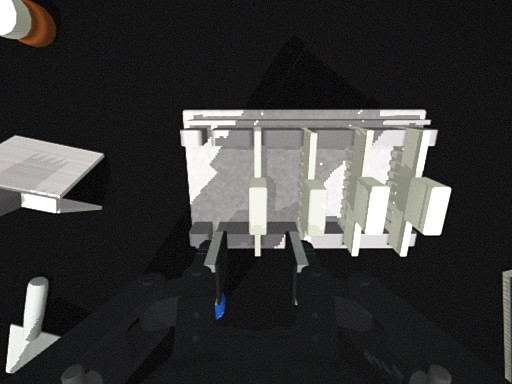

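Block B at (258,205) is centred between the jaws. I'll grip, lift and carry.

Request:
send_rows(
  motion=[
    [[0,0.002,0.04],[0,0,0],0.4],
    [[0,0.002,0.075],[0,0,0],0.4],
    [[0,0.002,0.075],[0,0,0],0.4],
    [[0,0.002,0.075],[0,0,0],0.4],
    [[0,0.002,0.075],[0,0,0],0.0],
    [[0,0.002,0.075],[0,0,0],0.0],
    [[0,0.002,0.075],[0,0,0],0.0],
    [[0,0.002,0.075],[0,0,0],0.0],
  ],
  newtons=40,
)

```text
time_s: 26.32
ee_pos: [494.7, -218.4, 78.0]
tcp_rot: [[1.0, 0.001, 0.003], [0.001, -1.0, -0.001], [0.003, 0.001, -1.0]]
wrist_force: [0.2, 2.4, 8.0]
grip_width: 13.3
```

Request:
send_rows(
  motion=[
    [[0,0,-0.005],[0,0,0],0.0],
    [[0,0,-0.025],[0,0,0],0.0],
    [[0,0,-0.07],[0,0,0],0.0],
    [[0,0,-0.13],[0,0,0],0.0],
    [[0,0,-0.135],[0,0,0],0.0],
    [[0,0,-0.135],[0,0,0],0.0],
  ],
)

```text
time_s: 27.08
ee_pos: [493.2, -218.2, 210.9]
tcp_rot: [[1.0, 0.001, 0.0], [0.001, -1.0, -0.001], [0.0, 0.001, -1.0]]
wrist_force: [-0.6, -0.1, -1.6]
grip_width: 13.3
```

Run:
```python
from h import *
go(480.5,268.3,206,0)
```

```text
t 27.07 pos [ 493.1576 -218.2235  210.9234] -> shift [-0.0124 -0.4865  0.0046] turn [ 0.0006 -0.0004  0.0006] rows 7.787408326183294
```

Request:
send_rows(
  motion=[
    [[-0.001,-0.06,0.0],[0,0,0],0.0],
    [[-0.005,-0.12,0],[0,0,0],0.0],
    [[-0.01,-0.18,0],[0,0,0],0.0],
    [[-0.012,-0.24,0],[0,0,0],0.0],
    [[-0.012,-0.3,0],[0,0,0],0.0],
    [[-0.012,-0.36,0],[0,0,0],0.0],
    [[-0.012,-0.42,0],[0,0,0],0.0],
    [[-0.012,-0.465,0],[0,0,0],0.0],
    [[-0.012,-0.486,0.02],[0,0,0],0.0],
    [[-0.012,-0.486,0.04],[0,0,0],0.0],
  ],
)

```text
time_s: 28.32
ee_pos: [479.2, 269.0, 167.4]
tcp_rot: [[1.0, 0.004, -0.004], [0.004, -1.0, -0.001], [-0.004, 0.001, -1.0]]
wrist_force: [-0.2, 0.4, -0.8]
grip_width: 13.6
```

Request:
send_rows(
  motion=[
    [[0,0,0.005],[0,0,0],0.0],
    [[0,0,0.01],[0,0,0],0.0],
    [[0,0,0.01],[0,0,0],0.0],
  ],
)

```text
time_s: 28.7
ee_pos: [481.0, 267.5, 160.5]
tcp_rot: [[1.0, 0.0, -0.001], [0.0, -1.0, -0.0], [-0.001, 0.0, -1.0]]
wrist_force: [1.3, -0.2, 0.6]
grip_width: 13.2
```

Run:
```python
from h import *
go(480.5,268.5,120,0); im,c,st=shot('wrist','n_w.png'); print(st['qd'])
```

```text
t 28.7 pos [480.9538 267.4523 160.5281] -> shift [-0.0004 -0.0011  0.0405] turn [0.0002 0.0005 0.0001] rows 0.6487061670539712
[ 0.0306 -0.7486 -0.762   0.0823  0.2055 -0.0334]
```

View pics/n_w.png

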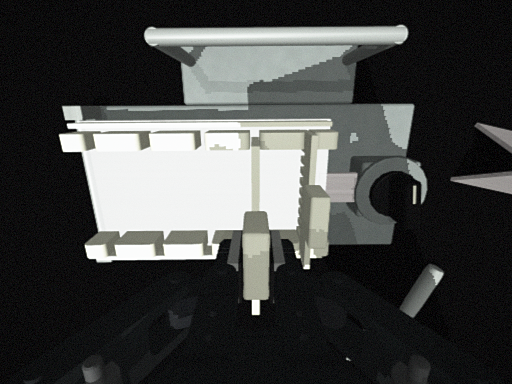

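The comb is aligned over slot 1, with the gap at (254,135). I'll lower it.

Request:
send_rows(
  motion=[
    [[0,-0.001,0.015],[0,0,0],0.0],
    [[0,-0.001,0.024],[0,0,0],0.0],
    [[0,-0.001,0.032],[0,0,0],0.0],
    [[0,-0.001,0.04],[0,0,0],0.0],
    [[0,-0.001,0.04],[0,0,0],0.0],
  ],
)

```text
time_s: 29.38
ee_pos: [480.4, 268.7, 119.7]
tcp_rot: [[1.0, 0.001, -0.002], [0.001, -1.0, -0.0], [-0.002, 0.0, -1.0]]
wrist_force: [-0.4, 0.8, -1.9]
grip_width: 13.3
```

Request:
send_rows(
  motion=[
    [[0,0,0.005],[0,0,0],0.0],
    [[0,0,0.009],[0,0,0],0.0],
    [[0,0,0.013],[0,0,0],0.0],
    [[0,0,0.0155],[0,0,0],0.0],
    [[0,0,0.0165],[0,0,0],0.0],
    [[0,0,0.0165],[0,0,0],0.0],
  ],
)

```text
time_s: 30.12
ee_pos: [481.1, 269.2, 106.9]
tcp_rot: [[1.0, 0.001, -0.001], [0.001, -1.0, -0.0], [-0.001, 0.0, -1.0]]
wrist_force: [-7.6, -2.3, 13.1]
grip_width: 13.4
```

Request:
send_rows(
  motion=[
    [[0,0,-0.003],[0,0,0],0.4],
    [[0,0,-0.003],[0,0,0],0.4],
    [[0,0,-0.003],[0,0,0],0.4],
    [[0,0,-0.04],[0,0,0],0.4],
    [[0,0.01,-0.09],[0,0,0],0.4],
    [[0,0.07,-0.1],[0,0,0],0.4],
    [[0,0.13,-0.1],[0,0,0],0.4],
    [[0,0.19,-0.1],[0,0,0],0.4],
    [[0,0.25,-0.1],[0,0,0],0.4],
    [[0,0.31,-0.1],[0,0,0],0.4],
  ],
)

```text
time_s: 31.38
ee_pos: [480.9, -43.0, 204.1]
tcp_rot: [[1.0, 0.001, 0.001], [0.001, -1.0, 0.0], [0.001, -0.0, -1.0]]
wrist_force: [0.4, -0.7, -0.3]
grip_width: 34.1
```

Run:
```python
from h import *
go(494,-263.2,150,0); shot('wrist','o_w.png');shot('top','o_t.png',(60,180,360,300),2.6)
```

```text
t 31.38 pos [480.8705 -42.9678 204.1236] -> shift [0.0129 0.2202 0.0541] turn [-0.0001 -0.0005  0.0008] rows 3.6346414839269703
```

View pics/o_t.png

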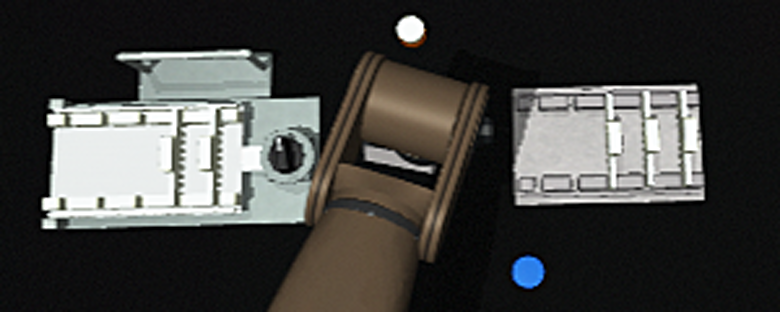

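Two combs are seated and the caddy is unmoved, so comb C is next.

Request:
send_rows(
  motion=[
    [[0.006,0.06,0.01],[0,0,0],0.4],
    [[0.012,0.12,0.03],[0,0,0],0.4],
    [[0.013,0.18,0.053],[0,0,0],0.4],
    [[0.013,0.221,0.053],[0,0,0],0.4],
    [[0.013,0.221,0.053],[0,0,0],0.4],
    [[0.013,0.221,0.053],[0,0,0],0.4],
  ],
)

```text
time_s: 32.22
ee_pos: [494.4, -261.1, 150.8]
tcp_rot: [[1.0, 0.001, -0.001], [0.001, -1.0, 0.001], [-0.001, -0.001, -1.0]]
wrist_force: [1.0, 0.7, 0.7]
grip_width: 34.1
```

Run:
```python
from h import *
go(494,-263.2,76,0); shot('wrist','p_w.png')
```

```text
t 32.23 pos [ 494.3904 -261.0769  150.8233] -> shift [-0.0003  0.0022  0.0748] turn [-0.0012  0.0006  0.001 ] rows 1.197671670459583
```

View pics/p_w.png

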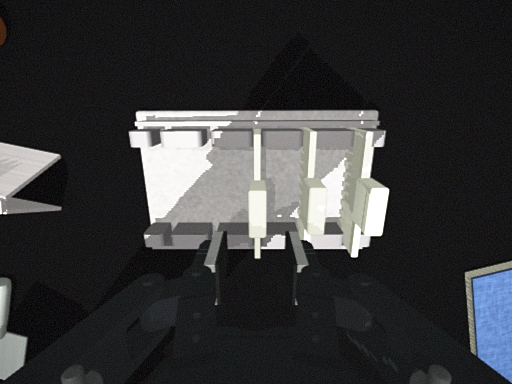

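Comb C at (258,208) is centred.

Request:
send_rows(
  motion=[
    [[-0.001,0.002,0.04],[0,0,0],0.4],
    [[-0.001,0.002,0.075],[0,0,0],0.4],
    [[-0.001,0.002,0.075],[0,0,0],0.4],
    [[-0.001,0.002,0.075],[0,0,0],0.4],
    [[-0.001,0.002,0.075],[0,0,0],0.0],
    [[-0.001,0.002,0.075],[0,0,0],0.0],
    [[-0.001,0.002,0.075],[0,0,0],0.0],
    [[-0.001,0.002,0.075],[0,0,0],0.0],
  ],
  newtons=40,
)

```text
time_s: 33.28
ee_pos: [494.6, -264.4, 78.5]
tcp_rot: [[1.0, 0.001, 0.003], [0.001, -1.0, -0.001], [0.003, 0.001, -1.0]]
wrist_force: [0.3, 2.7, 6.3]
grip_width: 13.5
```

Request:
send_rows(
  motion=[
    [[0,0,-0.005],[0,0,0],0.0],
    [[0,0,-0.025],[0,0,0],0.0],
    [[0,0,-0.07],[0,0,0],0.0],
    [[0,0,-0.13],[0,0,0],0.0],
    [[0,0,-0.135],[0,0,0],0.0],
    [[0,0,-0.135],[0,0,0],0.0],
  ],
)

```text
time_s: 34.02
ee_pos: [493.2, -264.3, 211.5]
tcp_rot: [[1.0, 0.001, 0.0], [0.001, -1.0, -0.001], [0.0, 0.001, -1.0]]
wrist_force: [-0.3, 1.1, -1.1]
grip_width: 13.2
```

Run:
```python
from h import *
go(481,314.6,206,0)
```

```text
t 34.02 pos [ 493.2163 -264.255   211.4748] -> shift [-0.0119 -0.5789  0.005 ] turn [ 0.0008 -0.0005  0.0006] rows 9.264157095792049
```

Request:
send_rows(
  motion=[
    [[-0.001,-0.06,0.0],[0,0,0],0.0],
    [[-0.005,-0.12,0],[0,0,0],0.0],
    [[-0.01,-0.18,0],[0,0,0],0.0],
    [[-0.012,-0.24,0],[0,0,0],0.0],
    [[-0.012,-0.3,0],[0,0,0],0.0],
    [[-0.012,-0.36,0],[0,0,0],0.0],
    [[-0.012,-0.42,0],[0,0,0],0.0],
    [[-0.012,-0.48,0],[0,0,0],0.0],
    [[-0.012,-0.54,0],[0,0,0],0.0],
    [[-0.012,-0.579,0.01],[0,0,0],0.0],
  ],
)

```text
time_s: 35.28
ee_pos: [479.7, 317.0, 199.1]
tcp_rot: [[1.0, 0.003, -0.002], [0.003, -1.0, -0.001], [-0.002, 0.001, -1.0]]
wrist_force: [0.2, -0.3, -0.8]
grip_width: 13.3
```

Request:
send_rows(
  motion=[
    [[0,0,0.02],[0,0,0],0.0],
    [[0,0,0.04],[0,0,0],0.0],
    [[0,0,0.04],[0,0,0],0.0],
    [[0,0,0.04],[0,0,0],0.0],
  ],
)

```text
time_s: 35.78
ee_pos: [481.2, 313.9, 161.1]
tcp_rot: [[1.0, -0.001, -0.0], [-0.001, -1.0, -0.0], [-0.0, 0.0, -1.0]]
wrist_force: [-0.3, 0.2, -0.5]
grip_width: 13.1
```

Run:
```python
from h import *
go(481,314.6,120,0); im,c,st=shot('wrist','q_w.png'); print(st['qd'])
```

```text
t 35.77 pos [481.2374 313.8629 161.1425] -> shift [-0.0002 -0.0007  0.0411] turn [ 0.0002  0.0002 -0.0008] rows 0.6583972705235428
[ 0.1689 -0.8993 -1.2878 -0.0044  0.0639  0.0177]
```

View pics/q_w.png

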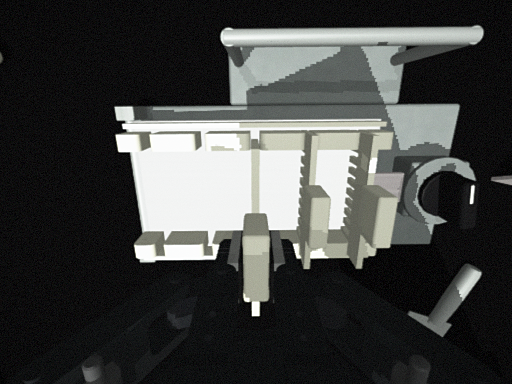

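The comb is aligned over slot 2, with the gap at (255,140). I'll lower it.

Request:
send_rows(
  motion=[
    [[0,-0.001,0.015],[0,0,0],0.0],
    [[0,-0.001,0.024],[0,0,0],0.0],
    [[0,-0.001,0.032],[0,0,0],0.0],
    [[0,-0.001,0.04],[0,0,0],0.0],
    [[0,-0.001,0.04],[0,0,0],0.0],
  ],
)

```text
time_s: 36.45
ee_pos: [480.2, 315.3, 119.9]
tcp_rot: [[1.0, 0.001, -0.002], [0.001, -1.0, -0.002], [-0.002, 0.002, -1.0]]
wrist_force: [0.7, -1.6, -2.7]
grip_width: 13.1
```

Request:
send_rows(
  motion=[
    [[0,0,0.005],[0,0,0],0.0],
    [[0,0,0.009],[0,0,0],0.0],
    [[0,0,0.013],[0,0,0],0.0],
    [[0,0,0.0155],[0,0,0],0.0],
    [[0,0,0.0165],[0,0,0],0.0],
    [[0,0,0.0165],[0,0,0],0.0],
  ],
)

```text
time_s: 37.2
ee_pos: [481.3, 315.8, 107.5]
tcp_rot: [[1.0, 0.002, 0.0], [0.002, -1.0, -0.001], [0.0, 0.001, -1.0]]
wrist_force: [-5.6, -7.7, 13.1]
grip_width: 13.0
```

Request:
send_rows(
  motion=[
    [[0,0,-0.003],[0,0,0],0.4],
    [[0,0,-0.003],[0,0,0],0.4],
    [[0,0,-0.003],[0,0,0],0.4],
    [[0,0,-0.04],[0,0,0],0.4],
    [[0,0.01,-0.09],[0,0,0],0.4],
    [[0,0.07,-0.1],[0,0,0],0.4],
    [[0,0.13,-0.1],[0,0,0],0.4],
    [[0,0.19,-0.1],[0,0,0],0.4],
    [[0,0.25,-0.1],[0,0,0],0.4],
    [[0,0.31,-0.1],[0,0,0],0.4],
  ],
)

```text
time_s: 38.45
ee_pos: [480.9, 4.3, 204.6]
tcp_rot: [[1.0, 0.001, 0.001], [0.001, -1.0, 0.001], [0.001, -0.001, -1.0]]
wrist_force: [1.3, -0.8, -0.1]
grip_width: 34.4
```

Request:
send_rows(
  motion=[
    [[0,0.06,0.0],[0,0,0],0.4],
    [[0.005,0.12,0.0],[0,0,0],0.4],
    [[0.005,0.12,0.0],[0,0,0],0.4],
  ],
)

```text
time_s: 38.83
ee_pos: [486.4, -117.6, 204.7]
tcp_rot: [[1.0, -0.006, 0.001], [-0.006, -1.0, -0.0], [0.001, 0.0, -1.0]]
wrist_force: [0.0, -0.4, 0.6]
grip_width: 34.2
```

Run:
```python
from h import *
go(494.5,-309.2,150,0); shot('wrist','r_w.png');shot('top','r_t.png',(60,180,360,300),2.6)
```

```text
t 38.83 pos [ 486.4356 -117.5746  204.6682] -> shift [0.0091 0.1916 0.0547] turn [ 0.0001 -0.0007 -0.0056] rows 3.1909452313135294
```

View pics/r_t.png

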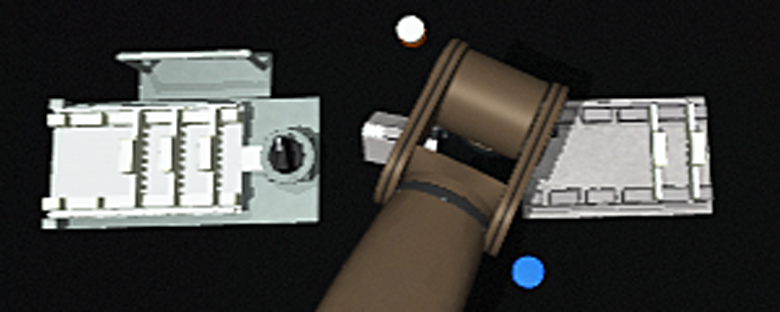

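View pics/r_w.png

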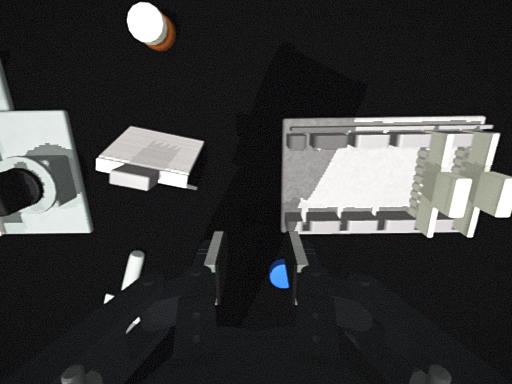

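The caddy was knocked about 12 mm toward the robot and 10 mm in -y. I'll re-measure it from above.

Request:
send_rows(
  motion=[
    [[-0.03,0.06,-0.02],[0,0,0],0.4],
    [[-0.06,0.12,-0.03],[0,0,0],0.4],
    [[-0.075,0.18,-0.03],[0,0,0],0.4],
    [[-0.075,0.2,-0.03],[0,0,0],0.4],
    [[-0.075,0.2,-0.03],[0,0,0],0.4],
    [[-0.075,0.2,-0.03],[0,0,0],0.4],
  ],
)

```text
time_s: 39.67
ee_pos: [411.9, -312.3, 234.2]
tcp_rot: [[1.0, 0.003, -0.0], [0.003, -1.0, 0.001], [-0.0, -0.001, -1.0]]
wrist_force: [1.6, 0.4, -1.0]
grip_width: 34.4
```

Run:
```python
from h import *
im,c,st=shot('wrist','s_w.png'); print(st['ee_pos'],st['time_s'],st['qd'])
import pickle; pickle.dump((im,c),open('s.pkl','wb'))
for q in ['comb0','caddy']: print([(round(d['score'],2),np.round(d['position'],1)) for d in eyes.spot_point('wrist',q)])
cv2.imwrite('pics/s_w2.png',cv2.resize(im[0:260,100:430],None,fx=2.3,fy=2.3,interpolation=cv2.INTER_CUBIC))
```

```text
[ 411.9224 -312.3205  234.23  ] 39.675 [ 0.5454 -0.3413  0.3055 -0.2737 -0.1966 -0.2203]
[(0.96, array([ 477.8, -318.6,    7.3])), (0.7, array([ 474.1, -367.8,   10.6]))]
[(0.74, array([ 477.4, -270. ,   -1. ]))]
```

View pics/s_w2.png

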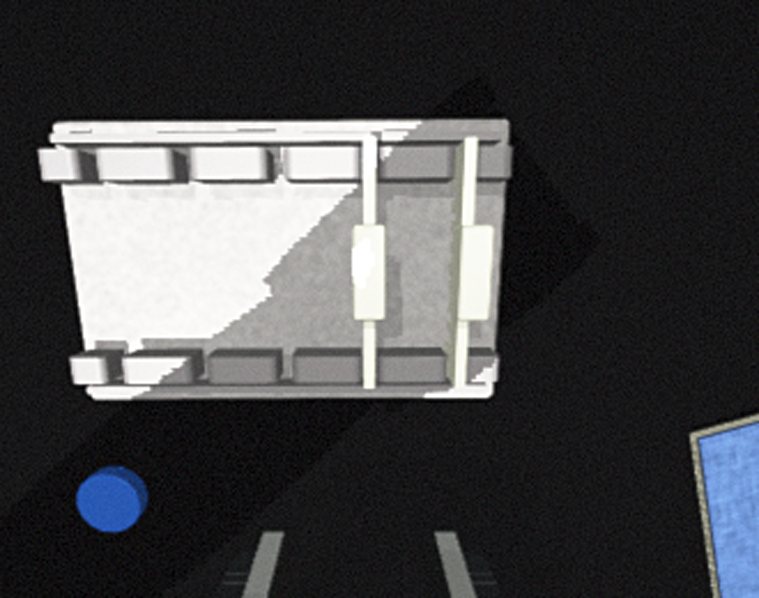

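Run:
```python
from h import *
import pickle
im,c=pickle.load(open('s.pkl','rb'))
s=2.3
for x,y in [(369,272),(476.5,272)]: print(ray(c,100+x/s,y/s,92))
print(ray(c,100+370/s,136/s,60),ray(c,100+370/s,387/s,60))
print(ray(c,100+470/s,138/s,60),ray(c,100+459/s,387/s,60))
go(480,-317.5,150,0)
```

```text
[ 478.2447 -317.2513   92.    ]
[ 478.4435 -363.4226   92.    ]
[ 535.7502 -317.6344   60.    ] [ 420.1872 -318.8178   60.    ]
[ 535.1168 -362.6671   60.    ] [ 420.3934 -364.0619   60.    ]
t 39.83 pos [ 411.9434 -312.5126  234.52  ] -> shift [0.0681 0.0053 0.0845] turn [-0.0006  0.0001  0.0032] rows 1.7380608199004797
```

Request:
send_rows(
  motion=[
    [[0.033,0.005,0.04],[0,0,0],0.4],
    [[0.066,0.005,0.084],[0,0,0],0.4],
    [[0.066,0.005,0.084],[0,0,0],0.4],
    [[0.066,0.005,0.084],[0,0,0],0.4],
    [[0.066,0.005,0.084],[0,0,0],0.4],
  ],
)

```text
time_s: 40.45
ee_pos: [477.9, -319.8, 153.3]
tcp_rot: [[1.0, 0.001, 0.003], [0.001, -1.0, -0.003], [0.003, 0.003, -1.0]]
wrist_force: [0.6, 1.0, -0.1]
grip_width: 34.2
```

Run:
```python
from h import *
go(478.5,-317.8,76,0); shot('wrist','t_w.png')
```

```text
t 40.45 pos [ 477.9275 -319.7506  153.281 ] -> shift [ 0.0003 -0.0022  0.0773] turn [ 0.003  -0.0029  0.0009] rows 1.2369240199457772
```

View pics/t_w.png

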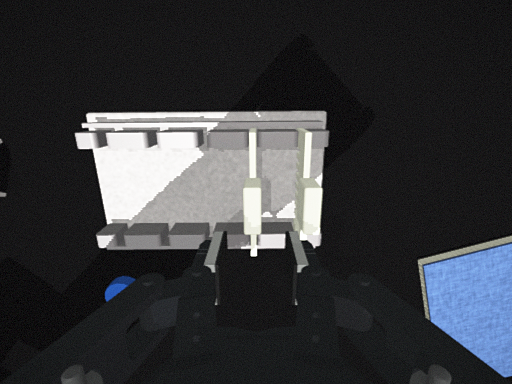

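Comb D at (253,205) is between the jaws. I'll nudge 2 mm in +y as I descend.

Request:
send_rows(
  motion=[
    [[0,-0.002,0.04],[0,0,0],0.4],
    [[0,-0.002,0.077],[0,0,0],0.4],
    [[0,-0.002,0.077],[0,0,0],0.4],
    [[0,-0.002,0.077],[0,0,0],0.4],
    [[0,-0.002,0.077],[0,0,0],0.0],
    [[0,-0.002,0.077],[0,0,0],0.0],
    [[0,-0.002,0.077],[0,0,0],0.0],
    [[0,-0.002,0.077],[0,0,0],0.0],
  ],
  newtons=40,
)

```text
time_s: 41.5
ee_pos: [478.7, -318.4, 76.4]
tcp_rot: [[1.0, 0.001, 0.003], [0.001, -1.0, -0.003], [0.003, 0.003, -1.0]]
wrist_force: [-0.9, 0.5, 6.8]
grip_width: 13.8
```

Request:
send_rows(
  motion=[
    [[0,0,-0.005],[0,0,0],0.0],
    [[0,0,-0.025],[0,0,0],0.0],
    [[0,0,-0.07],[0,0,0],0.0],
    [[0,0,-0.13],[0,0,0],0.0],
    [[0,0,-0.135],[0,0,0],0.0],
    [[0,0,-0.135],[0,0,0],0.0],
  ],
)

```text
time_s: 42.25
ee_pos: [477.5, -317.1, 209.8]
tcp_rot: [[1.0, 0.001, 0.001], [0.001, -1.0, -0.001], [0.001, 0.001, -1.0]]
wrist_force: [-0.3, 0.0, -0.0]
grip_width: 13.2
```

Run:
```python
from h import *
go(481,361,206,0)
```

```text
t 42.25 pos [ 477.4857 -317.0948  209.794 ] -> shift [ 0.0041 -0.6781  0.0032] turn [ 0.0009 -0.0011  0.0008] rows 10.849831714697032
```

Request:
send_rows(
  motion=[
    [[0.001,-0.06,0.0],[0,0,0],0.0],
    [[0.003,-0.12,0],[0,0,0],0.0],
    [[0.003,-0.18,0],[0,0,0],0.0],
    [[0.003,-0.24,0],[0,0,0],0.0],
    [[0.003,-0.3,0],[0,0,0],0.0],
    [[0.003,-0.36,0],[0,0,0],0.0],
    [[0.003,-0.42,0],[0,0,0],0.0],
    [[0.003,-0.48,0],[0,0,0],0.0],
    [[0.003,-0.54,0],[0,0,0],0.0],
    [[0.003,-0.6,0],[0,0,0],0.0],
  ],
)

```text
time_s: 43.5
ee_pos: [478.3, 284.4, 206.2]
tcp_rot: [[1.0, 0.001, -0.004], [0.001, -1.0, -0.002], [-0.004, 0.002, -1.0]]
wrist_force: [1.1, -0.8, 0.6]
grip_width: 13.4
```

Request:
send_rows(
  motion=[
    [[0,-0.05,0.0],[0,0,0],0.0],
    [[0,-0.078,0.01],[0,0,0],0.0],
    [[0,-0.078,0.03],[0,0,0],0.0],
    [[0,-0.078,0.045],[0,0,0],0.0],
    [[0,-0.078,0.045],[0,0,0],0.0],
    [[0,-0.078,0.045],[0,0,0],0.0],
  ],
)

```text
time_s: 44.25
ee_pos: [480.3, 360.0, 163.9]
tcp_rot: [[1.0, -0.001, 0.0], [-0.001, -1.0, -0.0], [0.0, 0.0, -1.0]]
wrist_force: [0.0, -0.3, -0.3]
grip_width: 13.1
```

Run:
```python
from h import *
go(481,361,118,0); im,c,st=shot('wrist','u_w.png'); print(st['qd'])
```

```text
t 44.25 pos [480.2852 360.025  163.9208] -> shift [ 0.0007 -0.001   0.0459] turn [ 0.     -0.0001 -0.0006] rows 0.7349867759125123
[ 0.2083 -0.6644 -1.0956  0.0506  0.0462  0.0414]
```

View pics/u_w.png

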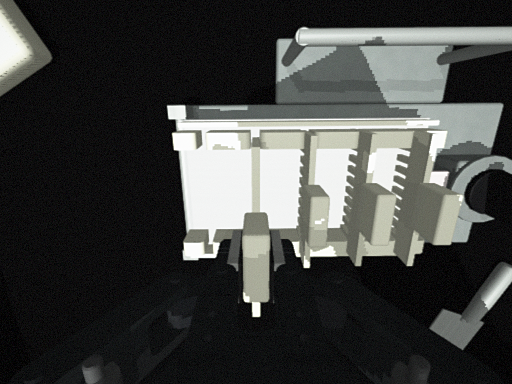

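The comb is aligned over slot 3, with the gap at (255,140). I'll lower it.

Request:
send_rows(
  motion=[
    [[0.001,-0.001,0.015],[0,0,0],0.0],
    [[0.001,-0.001,0.026],[0,0,0],0.0],
    [[0.001,-0.001,0.036],[0,0,0],0.0],
    [[0.001,-0.001,0.045],[0,0,0],0.0],
    [[0.001,-0.001,0.045],[0,0,0],0.0],
  ],
)

```text
time_s: 44.92
ee_pos: [480.2, 361.5, 117.3]
tcp_rot: [[1.0, 0.001, -0.002], [0.001, -1.0, -0.001], [-0.002, 0.001, -1.0]]
wrist_force: [-0.5, -1.1, -0.5]
grip_width: 12.8
```

Request:
send_rows(
  motion=[
    [[0,0,0.005],[0,0,0],0.0],
    [[0,0,0.009],[0,0,0],0.0],
    [[0,0,0.013],[0,0,0],0.0],
    [[0,0,0.0155],[0,0,0],0.0],
    [[0,0,0.0165],[0,0,0],0.0],
    [[0,0,0.0165],[0,0,0],0.0],
  ],
)

```text
time_s: 45.68
ee_pos: [481.2, 361.8, 105.8]
tcp_rot: [[1.0, 0.002, -0.0], [0.002, -1.0, -0.001], [-0.0, 0.001, -1.0]]
wrist_force: [-7.1, -7.1, 14.9]
grip_width: 13.2
```

Comb D is seated: contact at 105.8 against an expected 105.9. Now back for comb E.

Request:
send_rows(
  motion=[
    [[0,0,-0.003],[0,0,0],0.4],
    [[0,0,-0.003],[0,0,0],0.4],
    [[0,0,-0.003],[0,0,0],0.4],
    [[0,0,-0.04],[0,0,0],0.4],
    [[0,0.01,-0.09],[0,0,0],0.4],
    [[0,0.07,-0.1],[0,0,0],0.4],
    [[0,0.13,-0.1],[0,0,0],0.4],
    [[0,0.19,-0.1],[0,0,0],0.4],
    [[0,0.25,-0.1],[0,0,0],0.4],
    [[0,0.31,-0.1],[0,0,0],0.4],
  ],
)

```text
time_s: 46.92
ee_pos: [480.8, 50.2, 202.0]
tcp_rot: [[1.0, 0.001, 0.001], [0.001, -1.0, 0.0], [0.001, -0.0, -1.0]]
wrist_force: [0.8, 0.1, 0.2]
grip_width: 34.3
```

Request:
send_rows(
  motion=[
    [[0,0.06,0.0],[0,0,0],0.4],
    [[0,0.12,0.0],[0,0,0],0.4],
    [[0,0.18,0.0],[0,0,0],0.4],
    [[0,0.24,0.0],[0,0,0],0.4],
    [[0,0.3,0.0],[0,0,0],0.4],
    [[0,0.36,0.02],[0,0,0],0.4],
    [[-0.002,0.41,0.04],[0,0,0],0.4],
    [[-0.002,0.414,0.054],[0,0,0],0.4],
    [[-0.002,0.414,0.054],[0,0,0],0.4],
    [[-0.002,0.414,0.054],[0,0,0],0.4],
  ],
)

```text
time_s: 48.18
ee_pos: [479.9, -360.9, 148.6]
tcp_rot: [[1.0, 0.002, 0.0], [0.002, -1.0, 0.0], [0.0, -0.0, -1.0]]
wrist_force: [-1.0, -0.3, -0.4]
grip_width: 33.8
```

Run:
```python
from h import *
go(478.5,-363.5,76,0); shot('wrist','v_w.png');shot('top','v_t.png',(60,180,360,300),2.6)
```

```text
t 48.17 pos [ 479.9129 -360.9437  148.6255] -> shift [-0.0014  0.0026  0.0726] turn [-0.0001 -0.0004  0.0022] rows 1.162947400987428
```

View pics/v_w.png

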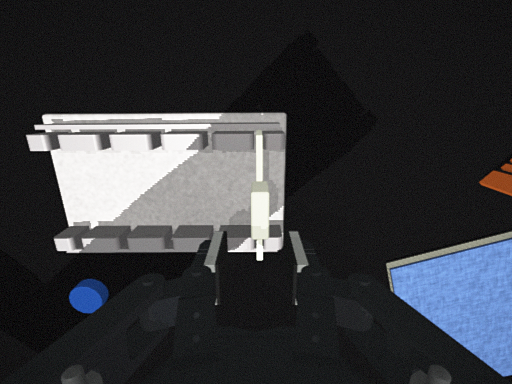

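View pics/v_t.png

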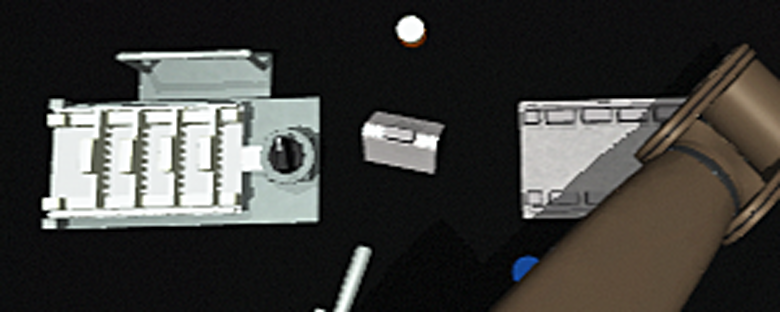

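Comb E at (260,212) is between the jaws, and four combs are seated.

Request:
send_rows(
  motion=[
    [[-0.001,0.0025,0.04],[0,0,0],0.4],
    [[-0.001,0.0025,0.073],[0,0,0],0.4],
    [[-0.001,0.0025,0.073],[0,0,0],0.4],
    [[-0.001,0.0025,0.073],[0,0,0],0.4],
    [[-0.001,0.0025,0.073],[0,0,0],0.0],
    [[-0.001,0.0025,0.073],[0,0,0],0.0],
    [[-0.001,0.0025,0.073],[0,0,0],0.0],
    [[-0.001,0.0025,0.073],[0,0,0],0.0],
  ],
  newtons=40,
)

```text
time_s: 49.28
ee_pos: [479.6, -365.1, 77.7]
tcp_rot: [[1.0, 0.001, 0.002], [0.001, -1.0, -0.001], [0.002, 0.001, -1.0]]
wrist_force: [-0.3, 2.3, 5.2]
grip_width: 12.8
```

Request:
send_rows(
  motion=[
    [[0,0,-0.005],[0,0,0],0.0],
    [[0,0,-0.025],[0,0,0],0.0],
    [[0,0,-0.07],[0,0,0],0.0],
    [[0,0,-0.13],[0,0,0],0.0],
    [[0,0,-0.135],[0,0,0],0.0],
    [[0,0,-0.135],[0,0,0],0.0],
  ],
)

```text
time_s: 50.02
ee_pos: [478.5, -364.9, 211.5]
tcp_rot: [[1.0, 0.001, 0.001], [0.001, -1.0, -0.002], [0.001, 0.002, -1.0]]
wrist_force: [-0.6, 0.2, -1.3]
grip_width: 13.3
```

Run:
```python
from h import *
go(481,407,206,0)
```

```text
t 50.02 pos [ 478.5041 -364.8824  211.4849] -> shift [ 0.003  -0.7719  0.0043] turn [ 0.0015 -0.0013  0.0006] rows 12.350494844740446
```

Request:
send_rows(
  motion=[
    [[0.001,-0.06,0.0],[0,0,0],0.0],
    [[0.003,-0.12,0],[0,0,0],0.0],
    [[0.003,-0.18,0],[0,0,0],0.0],
    [[0.003,-0.24,0],[0,0,0],0.0],
    [[0.003,-0.3,0],[0,0,0],0.0],
    [[0.003,-0.36,0],[0,0,0],0.0],
    [[0.003,-0.42,0],[0,0,0],0.0],
    [[0.003,-0.48,0],[0,0,0],0.0],
    [[0.003,-0.54,0],[0,0,0],0.0],
    [[0.003,-0.6,0],[0,0,0],0.0],
  ],
)

```text
time_s: 51.28
ee_pos: [479.4, 236.9, 207.9]
tcp_rot: [[1.0, 0.001, -0.004], [0.001, -1.0, -0.001], [-0.004, 0.001, -1.0]]
wrist_force: [0.7, -0.8, -0.2]
grip_width: 12.8
```

Request:
send_rows(
  motion=[
    [[0,-0.06,0.0],[0,0,0],0.0],
    [[0,-0.12,0.0],[0,0,0],0.0],
    [[0,-0.16,0.0],[0,0,0],0.0],
    [[0,-0.172,0.01],[0,0,0],0.0],
    [[0,-0.172,0.03],[0,0,0],0.0],
    [[0,-0.172,0.045],[0,0,0],0.0],
    [[0,-0.172,0.045],[0,0,0],0.0],
    [[0,-0.172,0.045],[0,0,0],0.0],
  ],
)

```text
time_s: 52.28
ee_pos: [481.3, 406.6, 165.5]
tcp_rot: [[1.0, -0.0, 0.0], [-0.0, -1.0, 0.0], [0.0, -0.0, -1.0]]
wrist_force: [-0.4, -1.5, -1.2]
grip_width: 13.3
```

Run:
```python
from h import *
go(481,407,119,0); im,c,st=shot('wrist','x_w.png'); print(st['qd'])
```

```text
t 52.27 pos [481.322  406.6212 165.481 ] -> shift [-0.0003 -0.0004  0.0465] turn [-0.0001 -0.0004 -0.0004] rows 0.7437388484327171
[ 0.3559 -0.5076 -1.1033  0.1127  0.088   0.0557]
```

View pics/x_w.png

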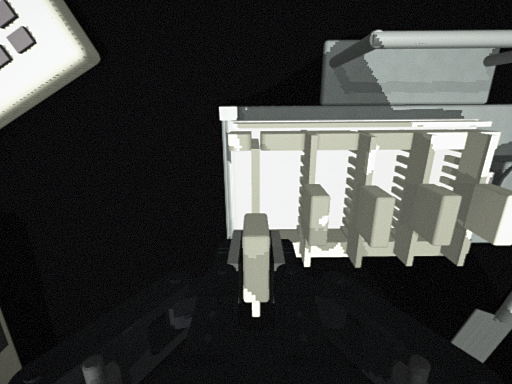

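The comb is over slot 4, with the gap at (255,140). I'll lower it.

Request:
send_rows(
  motion=[
    [[0,0,0.015],[0,0,0],0.0],
    [[0,0,0.026],[0,0,0],0.0],
    [[0,0,0.036],[0,0,0],0.0],
    [[0,0,0.045],[0,0,0],0.0],
    [[0,0,0.045],[0,0,0],0.0],
  ],
)

```text
time_s: 52.95
ee_pos: [480.2, 407.0, 118.9]
tcp_rot: [[1.0, 0.001, -0.002], [0.001, -1.0, -0.001], [-0.002, 0.001, -1.0]]
wrist_force: [-0.2, -0.9, -0.2]
grip_width: 13.1
```

Request:
send_rows(
  motion=[
    [[0,0,0.005],[0,0,0],0.0],
    [[0,0,0.009],[0,0,0],0.0],
    [[0,0,0.013],[0,0,0],0.0],
    [[0,0,0.0155],[0,0,0],0.0],
    [[0,0,0.0165],[0,0,0],0.0],
    [[0,0,0.0165],[0,0,0],0.0],
  ],
)

```text
time_s: 53.7
ee_pos: [481.1, 407.6, 107.4]
tcp_rot: [[1.0, 0.002, 0.0], [0.002, -1.0, -0.001], [0.0, 0.001, -1.0]]
wrist_force: [-7.4, -5.4, 14.0]
grip_width: 13.3
```

Request:
send_rows(
  motion=[
    [[0,0,-0.003],[0,0,0],0.4],
    [[0,0,-0.003],[0,0,0],0.4],
    [[0,0,-0.003],[0,0,0],0.4],
    [[0,0,-0.04],[0,0,0],0.4],
    [[0,0.01,-0.1],[0,0,0],0.4],
    [[0,0.07,-0.13],[0,0,0],0.4],
    [[0,0.13,-0.13],[0,0,0],0.4],
    [[-0.01,0.19,-0.13],[0,0,0],0.4],
    [[-0.02,0.25,-0.13],[0,0,0],0.4],
    [[-0.03,0.31,-0.13],[0,0,0],0.4],
  ],
)

```text
time_s: 54.95
ee_pos: [450.5, 95.7, 233.5]
tcp_rot: [[1.0, 0.001, 0.0], [0.001, -1.0, 0.0], [0.0, -0.0, -1.0]]
wrist_force: [1.5, -0.8, 0.5]
grip_width: 34.1
```

Request:
send_rows(
  motion=[
    [[0,0.05,0.0],[0,0,0],0.4],
    [[0,0.1,0.0],[0,0,0],0.4],
    [[0,0.1,0.0],[0,0,0],0.4],
    [[0,0.1,0.0],[0,0,0],0.4],
  ],
)

```text
time_s: 55.45
ee_pos: [451.1, -2.4, 233.4]
tcp_rot: [[1.0, 0.0, -0.0], [0.0, -1.0, 0.001], [-0.0, -0.001, -1.0]]
wrist_force: [0.1, 0.3, 0.0]
grip_width: 34.3
```

Run:
```python
from h import *
im,c,st=shot('wrist','y_w.png'); print(st['ee_pos'],st['time_s'],st['qd'])
import pickle; pickle.dump((im,c),open('y.pkl','wb'))
for q in ['sign','fold','rail','comb0','tray']: print(q,[(round(d['score'],2),np.round(d['position'],1)) for d in eyes.spot_point('wrist',q)])
cv2.imwrite('pics/y_w2.png',cv2.resize(im[0:260,0:340],None,fx=2.3,fy=2.3,interpolation=cv2.INTER_CUBIC))
shot('top','y_t.png',(60,180,360,300),2.6)
```

```text
[451.0796  -2.4022 233.4297] 55.45 [ 1.7334 -0.0469  0.0129 -0.1241  0.0767 -0.038 ]
sign [(0.77, array([501.5,  -5.6,  -0.7]))]
fold []
rail []
comb0 [(0.74, array([481.9, 226.9,  40.7]))]
tray []
```

View pics/y_w.png

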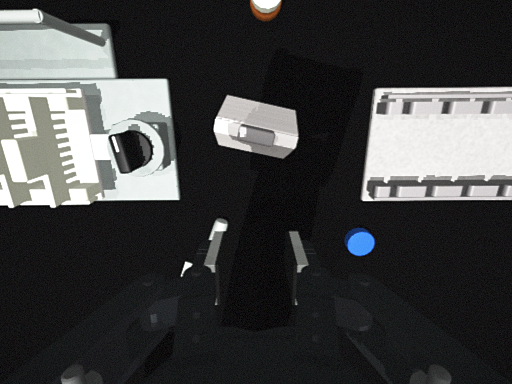

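View pics/y_t.png

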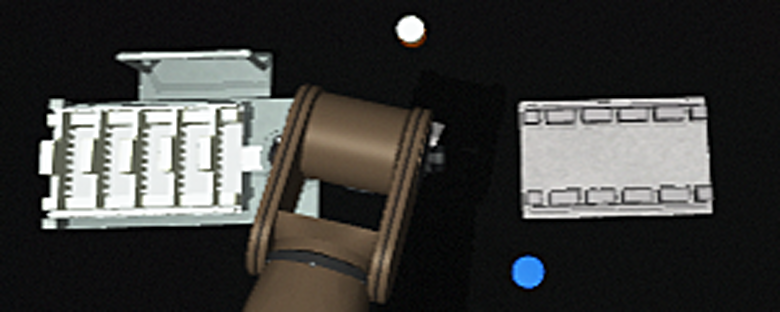

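All five combs are in the tray and the caddy is empty. The sign's grip block is at wrist (255,135), so I'll zoom in on it.

Run:
```python
import cv2
im=cv2.imread('pics/y_w.png');cv2.imwrite('pics/y_w3.png',cv2.resize(im[85:170,200:310],None,fx=7,fy=7,interpolation=cv2.INTER_CUBIC))
```

```text
(no output)
```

View pics/y_w3.png

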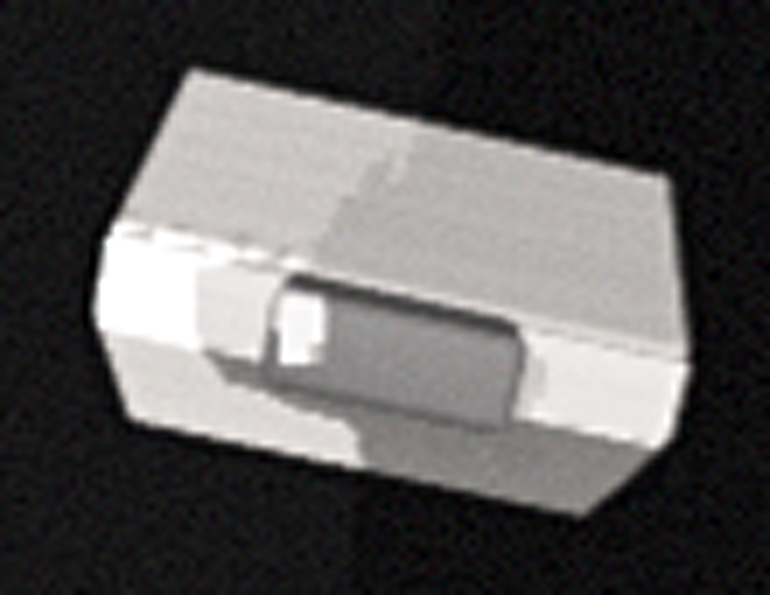

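Run:
```python
from h import *
import pickle
im,c=pickle.load(open('y.pkl','rb'))
w=lambda x,y,z: ray(c,200+x/7,85+y/7,z)
A,B=w(281,330,102),w(512,378,102);d=A-B
print(A,B,(A+B)/2,np.linalg.norm(d),np.degrees(np.arctan2(d[1],d[0])))
print(np.linalg.norm(w(405,307,102)-w(390,400,102)))
f1,f2,f3,f4=w(192,70,0),w(668,177,0),w(582,517,0),w(128,420,0)
print(f1,f2,f3,f4,(f1+f2+f3+f4)/4,np.linalg.norm(f1-f2)); 
for e in (f1-f2,f4-f3): print(np.degrees(np.arctan2(e[1],e[0])))
```

```text
[504.9701  12.0476 102.    ] [498.4851 -19.9131 102.    ] [501.7276  -3.9327 102.    ] 32.61197436758083 78.53000782114081
12.831324522172206
[541.6362  33.4851   0.    ] [522.9884 -54.7226   0.    ] [458.7832 -40.8329   0.    ] [477.6838  47.9149   0.    ] [500.2729  -3.5389   0.    ] 90.15723286230292
78.06302168395341
77.97735478360723
```

Run:
```python
from h import *
def cc(p):
    return cam('wrist',{'tcp_rot':down(0),'ee_pos':np.array(p)})
c=cc([481.24,313.86,161.14]);A,B=ray(c,222,37,105),ray(c,484,34,105);print(A,B,(A+B)/2)
c=cc([477.66,223.41,164.2]);A,B=ray(c,76,32,105),ray(c,333,30,105);print(A,B,(A+B)/2)
c=cc([480.95,267.45,160.53]);A,B=ray(c,145,36,105),ray(c,408,34,105);print(A,B,(A+B)/2)
R=[]
for k in range(6):
  for cm in ('top','scene'):
    eyes.get_image(cm)
    R+=[ (cm,)+tuple(d['position']) for d in eyes.spot_point(cm,'rail') if d['score']>.5]
for r in R: print(r[0],np.round(r[1:],1))
go(501,-3.7,160,78)
```

```text
[600.51  334.217 105.   ] [602.4034 172.0645 105.    ] [601.4567 253.1407 105.    ]
[600.2078 335.6066 105.    ] [601.56   174.4582 105.    ] [600.8839 255.0324 105.    ]
[600.5649 335.294  105.    ] [601.9064 172.9818 105.    ] [601.2357 254.1379 105.    ]
top [600.1 258.2 101.7]
scene [597.9 252.9 103.8]
top [601.3 258.  100.5]
scene [598.4 250.7 103.6]
top [600.1 257.  101.3]
scene [597.7 252.3 104.1]
top [599.9 255.7 100.4]
scene [596.4 253.8 104.6]
top [598.7 254.7  99.6]
scene [598.2 251.4 105.7]
top [600.6 256.4 102.4]
scene [598.  253.1 105.7]
t 57.0 pos [451.175   -2.6679 233.7467] -> shift [0.0498 0.0011 0.0737] turn [-0.     -0.     -1.3606] rows 7.285508096591144
```

Request:
send_rows(
  motion=[
    [[0.02,0.001,0.02],[0,0,-0.17],0.4],
    [[0.04,0.001,0.03],[0,0,-0.34],0.4],
    [[0.05,0.001,0.04],[0,0,-0.51],0.4],
    [[0.05,0.001,0.05],[0,0,-0.68],0.4],
    [[0.05,0.001,0.06],[0,0,-0.85],0.4],
    [[0.05,0.001,0.074],[0,0,-1.02],0.4],
    [[0.05,0.001,0.074],[0,0,-1.19],0.4],
    [[0.05,0.001,0.074],[0,0,-1.36],0.4],
    [[0.05,0.001,0.074],[0,0,-1.36],0.4],
    [[0.05,0.001,0.074],[0,0,-1.36],0.4],
  ],
)

```text
time_s: 58.25
ee_pos: [501.2, -3.6, 159.8]
tcp_rot: [[0.211, 0.978, 0.0], [0.978, -0.211, 0.0], [0.0, 0.0, -1.0]]
wrist_force: [0.2, 0.3, -0.5]
grip_width: 34.4
```

Run:
```python
from h import *
go(501.3,-3.8,84,78); shot('wrist','z_w.png')
```

```text
t 58.25 pos [501.2083  -3.6134 159.7876] -> shift [-0.0002  0.0001  0.0758] turn [ 0.     -0.     -0.0029] rows 1.2126067622749364
```

View pics/z_w.png

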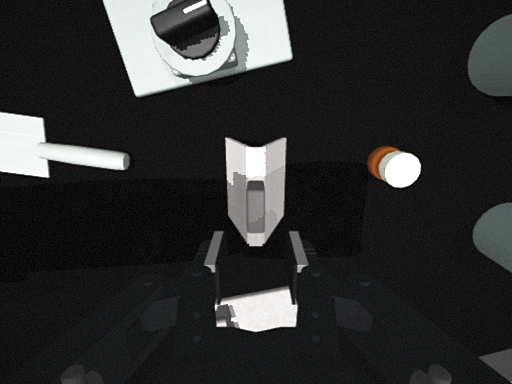

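Request:
send_rows(
  motion=[
    [[0,0,0.04],[0,0,0],0.4],
    [[0,0,0.071],[0,0,0],0.4],
    [[0,0,0.071],[0,0,0],0.4],
    [[0,0,0.071],[0,0,0],0.4],
    [[0,0,0.071],[0,0,0],0.0],
    [[0,0,0.071],[0,0,0],0.0],
    [[0,0,0.071],[0,0,0],0.0],
    [[0,0,0.071],[0,0,0],0.0],
    [[0,0,0.071],[0,0,0],0.0],
  ],
  newtons=60,
)

```text
time_s: 59.42
ee_pos: [502.2, -3.9, 90.2]
tcp_rot: [[0.209, 0.978, 0.002], [0.978, -0.209, -0.001], [0.0, 0.003, -1.0]]
wrist_force: [-2.0, 0.4, 6.3]
grip_width: 12.8
```

Request:
send_rows(
  motion=[
    [[0,0,-0.01],[0,0,0],0.0],
    [[0,0,-0.04],[0,0,0],0.0],
    [[0,0,-0.1],[0,0,0],0.0],
    [[0,0,-0.16],[0,0,0],0.0],
    [[0,0,-0.16],[0,0,0],0.0],
    [[0,0,-0.16],[0,0,0],0.0],
  ],
)

```text
time_s: 60.18
ee_pos: [500.4, -3.5, 247.9]
tcp_rot: [[0.209, 0.978, -0.001], [0.978, -0.209, 0.0], [0.0, -0.001, -1.0]]
wrist_force: [-0.1, 0.2, -1.3]
grip_width: 13.0
```

Run:
```python
from h import *
go(600.5,254,250,90); shot('wrist','za_w.png')
```

```text
t 60.17 pos [500.4268  -3.4601 247.9274] -> shift [ 0.2727  0.0442 -0.0021] turn [-0.0015 -0.0002 -0.21  ] rows 4.419726950666662
```

View pics/za_w.png

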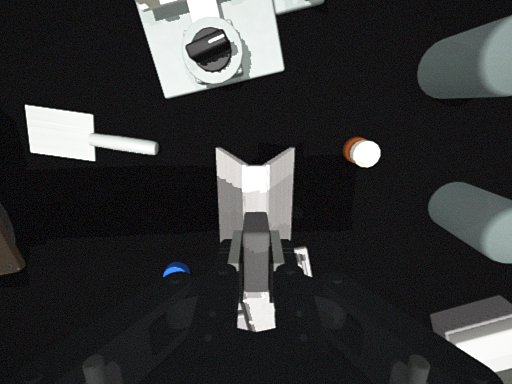

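Request:
send_rows(
  motion=[
    [[0.055,0.009,-0.002],[0,0,-0.05],0.0],
    [[0.11,0.018,-0.002],[0,0,-0.1],0.0],
    [[0.165,0.027,-0.002],[0,0,-0.15],0.0],
    [[0.22,0.036,-0.002],[0,0,-0.2],0.0],
    [[0.26,0.042,-0.002],[0,0,-0.215],0.0],
    [[0.273,0.044,-0.002],[0,0,-0.215],0.0],
    [[0.273,0.044,-0.002],[0,0,-0.215],0.0],
    [[0.273,0.044,-0.002],[0,0,-0.215],0.0],
  ],
)

```text
time_s: 61.22
ee_pos: [600.6, 252.9, 249.8]
tcp_rot: [[-0.004, 1.0, -0.002], [1.0, 0.004, -0.001], [-0.001, -0.002, -1.0]]
wrist_force: [0.8, -0.7, -1.4]
grip_width: 12.6
```

Run:
```python
from h import *
go(600.5,254,132,90.4); shot('wrist','zb_w.png'); shot('scene','zb_s.png',(290,160,430,300),4)
shot('top','zb_t.png',(60,180,220,300),4)
```

```text
t 61.23 pos [600.6086 252.9114 249.8305] -> shift [0.0012 0.0001 0.1178] turn [-0.0018  0.0009 -0.0031] rows 1.8853697338391733
```

View pics/zb_w.png

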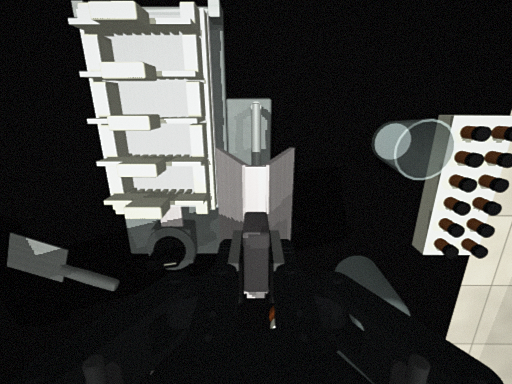

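View pics/zb_s.png

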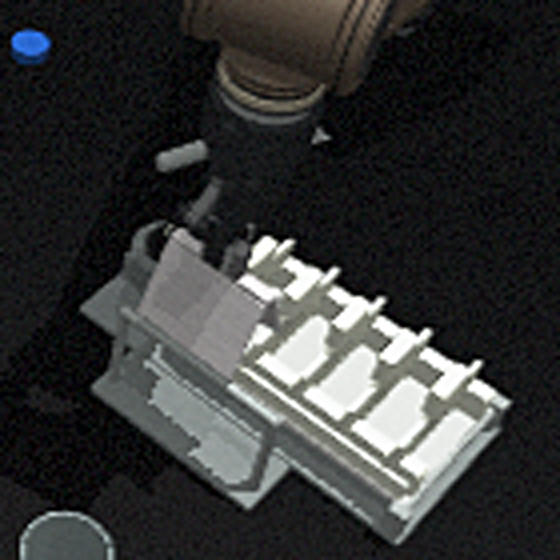

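The rail at (257,130) is in line with the sign's ridge at (256,185), so I'll lower in stages.

Request:
send_rows(
  motion=[
    [[0.001,0,0.03],[0,0,0],0.0],
    [[0.001,0,0.06],[0,0,0],0.0],
    [[0.001,0,0.08],[0,0,0],0.0],
    [[0.001,0,0.095],[0,0,0],0.0],
    [[0.001,0,0.105],[0,0,0],0.0],
    [[0.001,0,0.105],[0,0,0],0.0],
    [[0.001,0,0.105],[0,0,0],0.0],
  ],
)

```text
time_s: 62.25
ee_pos: [601.8, 255.4, 146.8]
tcp_rot: [[-0.005, 1.0, 0.002], [1.0, 0.005, 0.0], [0.0, 0.002, -1.0]]
wrist_force: [0.2, 0.5, -1.3]
grip_width: 13.0
```

Request:
send_rows(
  motion=[
    [[0,0,0.004],[0,0,0],0.0],
    [[0,0,0.008],[0,0,0],0.0],
    [[0,0,0.012],[0,0,0],0.0],
    [[0,0,0.014],[0,0,0],0.0],
    [[0,0,0.016],[0,0,0],0.0],
    [[0,0,0.016],[0,0,0],0.0],
  ],
)

```text
time_s: 63.0
ee_pos: [601.1, 255.2, 132.0]
tcp_rot: [[-0.005, 1.0, -0.001], [1.0, 0.005, -0.0], [-0.0, -0.001, -1.0]]
wrist_force: [-5.4, -1.7, 7.5]
grip_width: 13.0
```

Contact came at 132.0, exactly the expected height. I'll release and retreat straight up.

Request:
send_rows(
  motion=[
    [[0,0,-0.002],[0,0,0],0.15],
    [[0,0,-0.002],[0,0,0],0.3],
    [[0,0,-0.002],[0,0,0],0.4],
    [[0,0,-0.002],[0,0,0],0.4],
    [[0,0,-0.03],[0,0,0],0.4],
    [[0,0,-0.07],[0,0,0],0.4],
    [[0,0,-0.12],[0,0,0],0.4],
    [[0,0,-0.15],[0,0,0],0.4],
    [[-0.06,0,-0.16],[0,0,0],0.4],
    [[-0.12,0,-0.16],[0,0,0],0.4],
  ],
)

```text
time_s: 64.25
ee_pos: [602.2, 134.6, 291.6]
tcp_rot: [[-0.007, 1.0, 0.004], [1.0, 0.007, 0.0], [0.0, 0.004, -1.0]]
wrist_force: [1.2, 0.6, -0.6]
grip_width: 34.0
```

Request:
send_rows(
  motion=[
    [[-0.06,0,0],[0,0,0],0.4],
    [[-0.12,0,0],[0,0,0],0.4],
    [[-0.15,-0.04,0],[0,0,0],0.4],
    [[-0.15,-0.04,0],[0,0,0],0.4],
    [[-0.15,-0.04,0],[0,0,0],0.4],
  ],
)

```text
time_s: 64.88
ee_pos: [562.9, -14.9, 290.1]
tcp_rot: [[-0.005, 1.0, 0.001], [1.0, 0.005, 0.0], [0.0, 0.001, -1.0]]
wrist_force: [-0.5, -0.4, 0.0]
grip_width: 34.4
```

Run:
```python
from h import *
print(robot.state()['ee_pos'])
shot('wrist','zc_w.png'); shot('scene','zc_s.png',(290,160,430,300),4)
shot('top','zc_t.png',(60,180,220,300),4)
acc={}
for k in range(6):
  for cm in ['scene','top','wrist']:
    eyes.get_image(cm)
    for q in ['slot0','fold','comb0']:
      for d in eyes.spot_point(cm,q):
        p=np.array(d['position'])
        if d['score']>.4 and 200<p[1]<430: acc.setdefault((q,int(round((p[1]-314.5)/46)) if q!='fold' else 0),[]).append(p)
for k in sorted(acc): print(k,len(acc[k]),np.median(acc[k],0))
print(robot.state()['time_s'])
```

```text
[562.8621 -14.8571 290.1308]
('comb0', -2) 13 [481.5 223.1  39.3]
('comb0', -1) 14 [481.7  269.15  37.9 ]
('comb0', 0) 12 [479.1  314.9   40.15]
('comb0', 1) 11 [481.7 359.9  40.3]
('comb0', 2) 12 [480.15 407.95  37.35]
('fold', 0) 16 [599.6  256.05 108.1 ]
('slot0', -2) 11 [480.7 225.2  38.9]
('slot0', -1) 12 [479.3 267.3  38.3]
('slot0', 0) 12 [481.05 313.45  38.65]
('slot0', 1) 11 [476.9 360.5  40.7]
('slot0', 2) 12 [482.45 407.6   39.55]
68.625
```

View pics/zc_w.png

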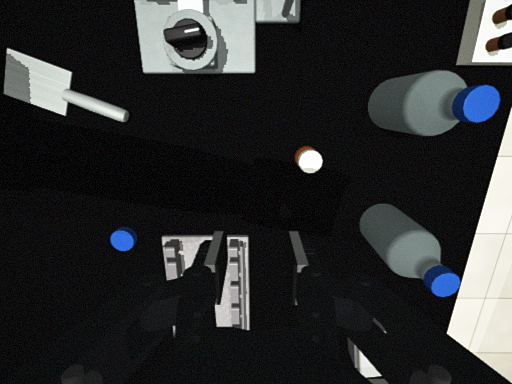

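View pics/zc_s.png

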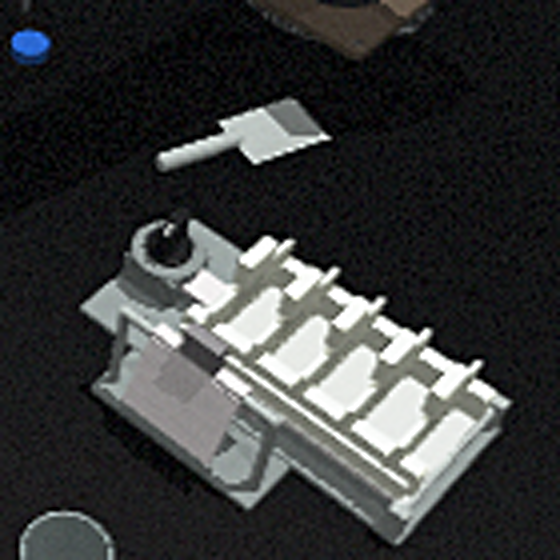

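View pics/zc_t.png

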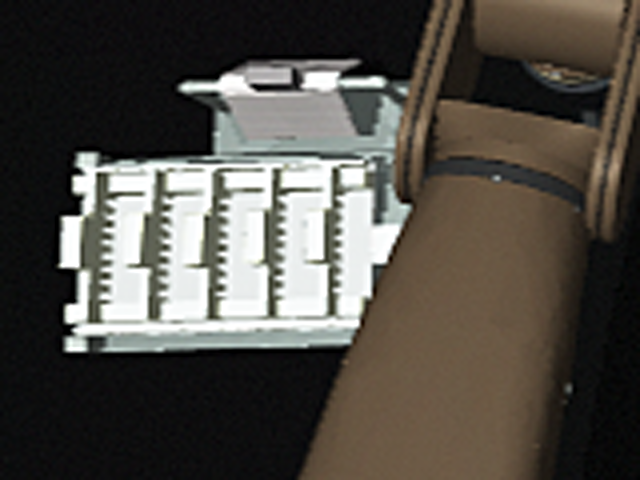

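The sign sits astride the rail: fold at about (600, 256, 108) against the rail at (600.5, 254, 105). The combs are home, both bottles are upright and the arm is clear.

Run:
```python
from plant import robot
print(robot.state()['qd'].round(2), robot.hand_in())
```

```text
the job is handed in; nothing more can be done
[ 0.11 -0.05 -0.04  0.14  0.09  0.1 ] None
```

The stand is ready and the job is handed in at about 69 s of the 210 s. I got no verdict back, so the result rests on my own checks.

- **Tray:** I turned the thumbscrew about 2.5 rad clockwise with all the combs still in the caddy. A touch probe then put the tray within about 0.007 rad of level, and vision agreed (about 0.008–0.011). That is not exactly level: the screw end is slightly low, but inside the 0.02 limit. I did not probe again after the combs went in, and the last camera check gave a similar slope, though noisier.
- **Combs:** All five went into slots 0 to 4. Each met the floor within about 1 mm of the expected height. The last camera estimates had them at 37–40 mm above the bench and centred within about 2 mm across the tray. The caddy was knocked aside by about 15 mm before the fourth comb, so I measured it again before going on.
- **Sign:** I hung it last, astride the rail. It met the bar at the expected height. The cameras put the fold near (600, 256, 108), about 3 mm above the rail point where 5 mm is nominal, which is within the camera error, and about 2 mm from the rail's middle.
- **Bottles and look-alike:** Both bottles are upright, I left the orange comb alone, and the arm was clear of everything.

No checks failed.

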